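# Lay the tea tray

### The arm

A 6-joint arm with a two-finger parallel gripper is mounted at the origin on the work surface. World frame = base frame: x ahead of the robot, y to its left, z up, the work surface at z = 0. Lengths are in mm, angles in rad, forces in N, time in s.
With the tool pointing down it reaches from about 400 to 825 mm from the base axis. Payload 7 kg.
Tool frame: the origin (TCP) lies midway between the tips of the shut fingers; the grasp point (between the pads) lies 19 mm behind it; z points along the fingers, y is the direction in which the jaws open and shut (so a half turn about z gives the same grasp; the last joint's range is limited). The gripper opens to 88 mm and grips with 3 to 60 N. Pads are 19 mm wide; open, the fingers measure 130 mm over their backs; the gripper's body (78 mm by 193 mm) begins 47 mm behind the grasp point.
Start: joints at [1.62, 0.359, 0.012, 0, -1.224, -0.288], TCP at [159.673, 655.82, 196.261] pointing down, gripper open.
Joint ranges: [-3.07, 3.07], [-1.43, 2.12], [-1.02, 1.25], [-3.03, 1.67], [-3.05, -0], [-3.03, 3.03]. Speed limits (rad/s): [2.39, 2.39, 3.01, 3.14, 3.14, 3.14].

### API

Orientations are given as a 3x3 rotation matrix whose columns are the frame's x, y, z axes.
In Python, from workcell import manip gives the robot as it stands.
- The arm moves only by the tool send_rows, never from a script. Its argument "plan" is a list of rows, each a list of 3 entries, a list of its own where there are three numbers: the shift along the tool's x, y, z normalised to -1 to 1, where 1 is 15 cm, then the turn about the tool's z normalised to -1 to 1, where 1 is 45 degrees, then the gripper's target within -1 to 1 (fully open at 1, half-way at 0, shut at -1). A call has exactly 10 rows; each row is the pose to reach, as a shift and turn from the pose measured when the call began, along the tool's axes at that moment; what a row does not reach only later rows make up. A row lasts 1/8 s, in which the tool goes at most 62.5 mm and 10.7 degrees, less where a joint would pass 70% of its speed; a pose out of reach is approached as far as the arm can. A call with a number of a shift or a turn outside -1 to 1 is refused whole. A call with a gripper value outside its range is refused whole. The fingers move at their own pace and stop on an object; "newtons" is the grip in N (left out, the last holds). Time passes only in rows, so rows that repeat a pose let the fingers close, or fill a call up. It gives the time, the measured TCP pose, the force and the opening at its end, in the units of the state.
- manip.get_obs(): the state, without advancing time (a new reading comes with each control period).
- manip.snapshot(name): name is "scene" or "top"; returns (picture, depth): 480x640x3 uint8, red, green, blue; 480x640 float32, mm along the optical axis (not along the pixel's ray), 0 where there is no reading.
- manip.camera_info(name): a dict with "intrinsics" (3x3 intrinsics, pixels), "world_from_camera" (4x4, takes a point from camera to world coordinates). Camera axes: x right, y down, z forward; pixel columns grow to the right and rows downward; lengths in mm; the calibration is good to about 2 mm. A picture is of the moment at which its call begins. camera_info takes no time and is no camera call.
- manip.job_done(): hands the job in, once; it reports no verdict.
Trained networks look in the newest picture that a camera, given by its name, has taken for a name from the list of things; names that differ only in an ending like _2 or _b are one class to them, and where a whole thing is asked for, a point or a joint stands for the part that bears it (a point fixed in the world has none). Each returns a list of dicts, best first, with "p" (0 to 1); they miss things now and then, are a little off and sometimes report something else, mostly with a low value. They report only what shows in the picture. A call takes as long as a camera call. They do not tell look-alikes from the thing itself.
- manip.silhouettes(target, camera): "mask" (480x640 bool, what is visible of it).
- manip.spot_point(target, camera): "at" ([x, y, z] in mm, in the coordinates of the camera as it stood for that picture, good to about 4 mm: a listed point, or the origin of a listed thing).
The state is a dict: "time": time; "joint_positions": joint angles; "joint_vel": joint speeds; "effort": joint torques, N m; "position": TCP position; "orientation": TCP orientation; "wrist_force": force on the tool from outside, world axes, zero at the start; "torque": the same for the moment, N m; "gripper_width": finger opening in mm.
Only numpy, scipy, OpenCV 4.12 (cv2) and the standard library are available. Lean on these libraries where they do the work, as an engineer would, in place of code of your own. Each camera call takes 0.05 s, during which the arm holds its last target.

### The job

Gather the tea things onto the tray: first set the steel glass holder upright in the middle of the saucer and let go of it, then stand the tea glass in it; also stand the sugar pot and the milk jug upright in the two round recesses of the wooden stand, one in each, either way round and whenever you like. Set everything down gently, without dropping it, and keep the saucer and the stand flat on the tray. The candle cup, the glass of pencils and the potted succulent only look alike: leave them standing where they are.

Things in the scene. Friction and masses are not known exactly. Their poses are not given: they have to be found in the camera images.
- tray: Rectangular wooden tea tray, 230 mm (its x) by 310 mm (its y), lying on the table, does not slide. Flat floor 8 mm thick, walls 8 mm thick and 25 mm high; a low steel bail on each short end wall (y = +-151 mm) rises to 41 mm. Origin: centre of its underside, z up. The saucer lies loose in one half (about y = +70 or -70 mm) and the stand in the other.
- saucer: Round white ceramic saucer, 120 mm across and 15 mm high, loose on the tray floor. Flat well in the middle 70 mm across, its floor 5 mm above the underside; from there the rim slopes up and outwards. Origin: centre of the underside, z up. The glass holder belongs in the middle of its well.
- stand: Pale wooden cream-and-sugar stand, a loose board 184 mm (its x) by 84 mm (its y) by 10 mm thick on the tray floor, with two round flat-bottomed recesses 68 mm across and 5 mm deep, centred at x = +50 and x = -50 mm, y = 0. Recess floor 5 mm above the underside. Origin: centre of the underside, z up. Long side roughly along the short side of the tray.
- glass_holder: Stainless steel tea glass holder: an empty open cup 57 mm outside diameter, 50 mm high, foot 50 mm across, pierced band, with one wire handle that stands out to its +y side (to 52 mm from the axis, between 8 and 49 mm up). Inside 52 mm across at the mouth, 45 mm at the bottom, inner floor 4 mm above the underside. Origin: centre of the underside, z up. About 0.12 kg. Starts upright on the table.
- tea_glass: Empty clear tea glass with a thin brass-coloured line just below its rim, 95 mm high, 40 mm across the foot widening to 52 mm at the rim. Origin: centre of the underside, z up. About 0.11 kg. Starts upright on the table. Standing in the holder, its lowest 46 mm are inside, with a few mm of play, and the part above stays free to hold.
- sugar_pot: Round white ceramic pot heaped with white sugar cubes, 56 mm across and 55 mm high (cubes to about 62 mm), straight-walled above 30 mm, foot 44 mm across, no handle. Origin: centre of the underside, z up. About 0.17 kg. Starts upright on the table.
- milk_jug: Small empty stainless steel milk jug, 54 mm across at 20 to 36 mm height, tapering to 48 mm near the top, 70 mm high, foot 46 mm across; wire handle on its +y side (to 51 mm from the axis), small pouring lip on its -y side (to 36 mm). Origin: centre of the underside, z up. About 0.14 kg. Starts upright on the table.
- candle_cup: Look-alike, to be left alone: steel cup of the same size as the glass holder (57 mm across, 50 mm high) but without handle and filled with a white candle. Origin: centre of the underside.
- pencil_glass: Look-alike, to be left alone: a glass of the same shape as the tea glass, holding pencils and pens that reach 132 mm high. Origin: centre of the underside.
- plant_pot: Look-alike, to be left alone: white ceramic pot of the same shape as the sugar pot, with a green succulent plant reaching about 85 mm high. Origin: centre of the underside.
Not all that is in view belongs to the job. What is shaped like the glass_holder but purple or turquoise is not meant.

How it is judged:
By the outcome, as a careful person would: the job done as asked, in the order asked, and still so for the second after the job is handed in, with the robot touching nothing.
It also fails if it takes over 122 s, if anything falls off the work surface, if the arm or the gripper's body presses on something with over 40 N, if the wrist force passes 120 N, or if a joint passes its speed limit or range.

## Working session

There is one attempt and no reset: what is moved stays moved. The work goes in short steps, Python scripts to look and compute and a tool call to move; the robot and the scene stay as the last step left them, time stands still between calls to the robot, and variables do not carry over. Pictures are saved under pics/ and viewed, and the job is handed in when it is done.

Besides the shell and the picture viewer there is one more tool, called after "Emit:" in YAML: its name, and indented under it one key for each argument. send_rows: Moves the arm, as the interface text tells. Scaled input: -1 to 1 covers 15 cm each way for a shift and 45 degrees each way for a turn. Its arguments: {"type":"object","properties":{"plan":{"type":"array","items":{"type":"array"}},"newtons":{"type":"number"}},"required":["plan"]}

```bash
ls; mkdir -p pics
python3 - <<'E'
from workcell import manip
import cv2, numpy as np
print(manip.get_obs())
for n in ("scene","top"):
    p,d=manip.snapshot(n); np.savez('%s0.npz'%n,p=p,d=d)
    cv2.imwrite(f'pics/{n}0.png',p[:,:,::-1]); 
    i=manip.camera_info(n); print(n,np.round(i['intrinsics'],1).tolist(),np.round(i['world_from_camera'],3).tolist())
E
```

```text
pics
{'time': 0.0, 'joint_positions': array([ 1.62007449e+00,  3.59390473e-01,  1.10838377e-02, -3.81117782e-04,
       -1.22408288e+00, -2.88099640e-01]), 'joint_vel': array([ 7.85249108e-04, -6.92955002e-04,  9.05468384e-04, -7.54850618e-04,
       -2.77234563e-04, -2.74876381e-05]), 'effort': array([-4.65759440e-04, -5.82719707e+01,  2.93047982e+01,  6.99723870e+00,
        6.73446018e-03, -1.78112741e-04]), 'position': array([159.56709597, 655.32671253, 195.32568862]), 'orientation': array([[ 9.71586741e-01, -2.36683598e-01, -2.79527602e-04],
       [-2.36683738e-01, -9.71585415e-01, -1.60888735e-03],
       [ 1.09212307e-04,  1.62933326e-03, -9.99998667e-01]]), 'wrist_force': array([ 0.32390499,  0.11692187, -0.4304759 ]), 'torque': array([ 0.0275514 , -0.00177514, -0.00190626]), 'gripper_width': 87.91981740874994}
scene [[481.6, 0.0, 314.2], [0.0, 481.6, 241.0], [0.0, 0.0, 1.0]] [[0.009, 0.701, -0.713, 1366.396], [1.0, -0.007, 0.006, 138.431], [-0.001, -0.713, -0.701, 916.407], [0.0, 0.0, 0.0, 1.0]]
top [[590.1, 0.0, 317.9], [0.0, 590.1, 235.5], [0.0, 0.0, 1.0]] [[0.02, -0.992, 0.122, 285.953], [-1.0, -0.021, -0.006, 163.466], [0.008, -0.122, -0.992, 1651.999], [0.0, 0.0, 0.0, 1.0]]
```

View pics/scene0.png

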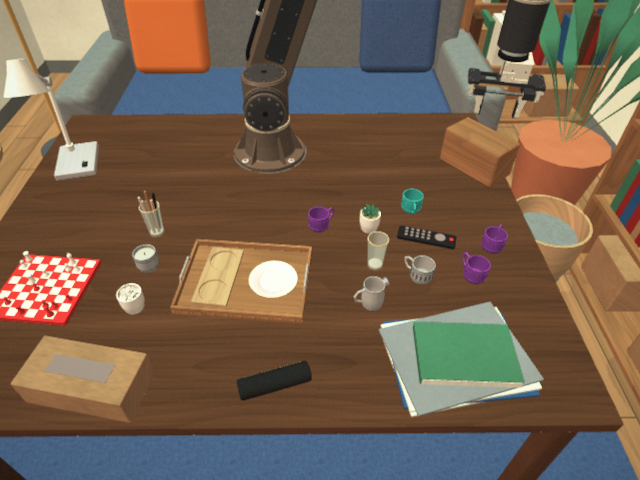

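View pics/top0.png

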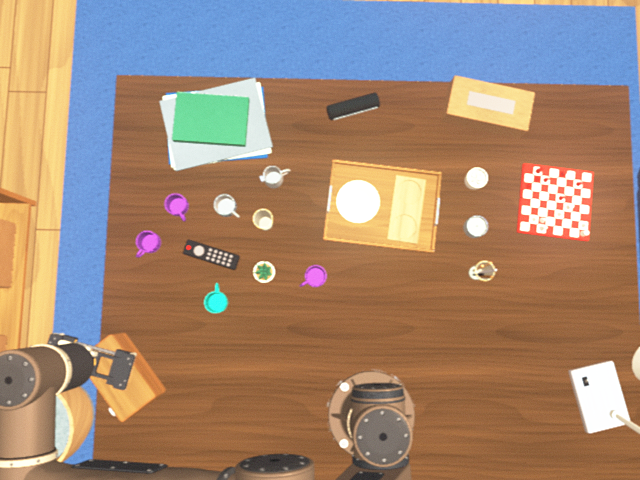

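The scene view shows the steel holder at about (421,269), tea glass (377,250), milk jug (373,293) and sugar pot (130,298). The tray is at (245,278), with the saucer at (273,279) and the stand at (218,275). The purple and turquoise cups, candle (146,257), pencils (152,215) and succulent (370,218) are to be left alone.

```bash
cat > h.py <<'E'
from workcell import manip
import cv2, numpy as np
def w(cam,p):
    T=manip.camera_info(cam)['world_from_camera']; return T[:3,:3]@np.asarray(p)+T[:3,3]
def cloud(cam,d):
    i=manip.camera_info(cam);K=i['intrinsics'];T=i['world_from_camera']
    v,u=np.mgrid[:480,:640]
    c=np.stack([(u-K[0,2])/K[0,0]*d,(v-K[1,2])/K[1,1]*d,d],-1)
    return c@T[:3,:3].T+T[:3,3]
def px(cam,P):
    i=manip.camera_info(cam);T=np.linalg.inv(i['world_from_camera']);c=T[:3,:3]@np.asarray(P,float)+T[:3,3]
    q=i['intrinsics']@c; return q[:2]/q[2]
E
python3 - <<'E'
from h import *
for cam in("top","scene"):
    X=cloud(cam,np.load(cam+'0.npz')['d'])
    d=np.load(cam+'0.npz')['d']
    for t in("tray","saucer","stand","glass_holder","tea_glass","sugar_pot","milk_jug"):
        for r in manip.spot_point(t,cam)[:5]:
            if r['p']>.2: P=w(cam,r['at']);print(cam,t,round(r['p'],2),P.round(1),px(cam,P).round())
        for r in manip.silhouettes(t,cam)[:5]:
            if r['p']>.2:
                m=r['mask'];v,u=np.nonzero(m);Y=X[m&(d>0)]
                print('   sil',round(r['p'],2),'px',u.mean().round(),v.mean().round(),m.sum(),'med',np.median(Y,0).round(1) if len(Y) else None,'lo',np.percentile(Y,2,axis=0).round(0) if len(Y) else '','hi',np.percentile(Y,98,axis=0).round(0) if len(Y) else '')
print(manip.get_obs()['time'])
E
```

```text
top tray 0.71 [572.  -26.2  -3.5] [382. 208.]
   sil 0.62 px 482.0 271.0 377 med [ 395.4 -290.5   75.7] lo [ 373. -310.    5.] hi [ 418. -263.  127.]
   sil 0.61 px 380.0 206.0 6055 med [568.7 -17.1   8.7] lo [ 457. -178.   -2.] hi [695. 129.  33.]
top saucer 0.69 [584.7  38.6   5.4] [359. 203.]
top saucer 0.33 [ 519.2 -280.8   -1.3] [471. 228.]
   sil 0.81 px 357.0 201.0 1390 med [589.   45.4  16.9] lo [534.  -7.   6.] hi [641.  99.  28.]
top stand 0.96 [569.7 -90.6   4.6] [405. 209.]
top stand 0.51 [587.7  42.4   2.2] [358. 202.]
   sil 0.56 px 475.0 178.0 365 med [ 651.8 -277.4   51. ] lo [ 628. -307.   27.] hi [ 680. -255.   64.]
top glass_holder 0.91 [ 5.677e+02  4.144e+02 -1.000e-01] [227. 206.]
top glass_holder 0.91 [565.3 551.7  -0.7] [178. 206.]
top glass_holder 0.74 [457.  620.8  -1.7] [152. 244.]
top glass_holder 0.69 [ 2.964e+02  4.279e+02 -4.000e-01] [218. 303.]
top glass_holder 0.41 [586.1  43.    5.2] [358. 202.]
   sil 0.72 px 225.0 206.0 422 med [567.7 415.7   9.8] lo [537. 384.  -4.] hi [592. 441.  54.]
   sil 0.66 px 177.0 205.0 421 med [566.3 551.8  11.4] lo [529.
[... 1897 characters left out ...]
   sil 0.65 px 494.0 239.0 550 med [465.3 621.   29.9] lo [431. 593.   2.] hi [489. 648.  49.]
   sil 0.62 px 320.0 219.0 511 med [378.3 160.6  29.1] lo [344. 133.  -1.] hi [404. 197.  49.]
scene tea_glass 0.81 [517.7 302.3  -2.2] [375. 264.]
   sil 0.77 px 377.0 250.0 674 med [535.3 301.6  65.2] lo [496. 279.   1.] hi [546. 325.  94.]
scene sugar_pot 0.94 [ 651.6 -287.4   -2.3] [134. 307.]
   sil 0.92 px 131.0 299.0 646 med [ 665.  -277.4   47.5] lo [ 629. -309.    3.] hi [ 681. -257.   60.]
scene milk_jug 0.97 [640.8 284.4  -0.8] [372. 301.]
scene milk_jug 0.57 [520.5 298.6  -1.1] [373. 264.]
   sil 0.95 px 372.0 293.0 793 med [659.6 280.5  42.3] lo [617. 241.  -3.] hi [674. 311.  69.]
1.5
```

```bash
cat > fit.py <<'E'
from h import *
from scipy.optimize import least_squares
def circ(P,r,c0):
    f=lambda c:np.hypot(P[:,0]-c[0],P[:,1]-c[1])-r
    s=least_squares(f,c0,loss='soft_l1',f_scale=1.5);return s.x,np.median(abs(f(s.x))),
def pts(cam,c,R,z0,z1,tag='0'):
    X=cloud(cam,np.load(cam+tag+'.npz')['d']).reshape(-1,3)
    return X[(np.hypot(X[:,0]-c[0],X[:,1]-c[1])<R)&(X[:,2]>z0)&(X[:,2]<z1)]
E
python3 - <<'E'
from fit import *
objs={'holder':((565,414),28,30,10,50),'glass':((520,302),25.5,32,70,97),'sugar':((652,-282),28,34,32,52),'jug':((645,284),27,30,18,38),
 'candle':((525,-280),28.5,34,10,50),'pencil':((400,-290),25,32,70,97),'plant':((390,292),28,34,32,54),'purple':((375,160),28.5,30,10,50)}
for n,(c,r,R,a,b) in objs.items():
    for cam in('scene','top'):
        c1=c
        for _ in range(3):
            P=pts(cam,c1,R,a,b)
            if len(P)<8: break
            c1,e=circ(P,r,c1)
        al=pts(cam,c1,34,-5,140)
        print(n,cam,len(P),np.round(c1,1),round(e,2),'ztop',np.percentile(al[:,2],98).round(1))
rows=[]
for cam,boxes in(('scene',[(340,180,460,320),(100,180,320,330)]),('top',[(200,150,300,300),(310,140,510,290)])):
    im=np.load(cam+'0.npz')['p'][:,:,::-1]
    for k,(a,b,c,d) in enumerate(boxes):
        s=min(800/(c-a),600/(d-b)); cv2.imwrite(f'pics/z_{cam}{k}.png',cv2.resize(im[b:d,a:c],None,fx=s,fy=s,interpolation=cv2.INTER_CUBIC))
E
```

```text
holder scene 493 [566.1 413.4] 1.03 ztop 49.2
holder top 149 [564.5 414.5] 1.2 ztop 54.0
glass scene 289 [522.  302.5] 1.68 ztop 93.4
glass top 96 [520.4 303.3] 1.43 ztop 98.5
sugar scene 277 [ 652.7 -284.2] 1.87 ztop 59.8
sugar top 180 [ 656.  -282.2] 4.93 ztop 63.5
jug scene 208 [647.4 282.4] 1.27 ztop 69.2
jug top 60 [646.6 284. ] 1.26 ztop 73.3
candle scene 538 [ 519.1 -283.1] 2.18 ztop 49.4
candle top 383 [ 520.2 -280.9] 6.36 ztop 53.0
pencil scene 252 [ 393.5 -288.8] 1.74 ztop 123.7
pencil top 141 [ 394.4 -286.5] 1.77 ztop 126.6
plant scene 183 [380.  299.4] 1.72 ztop 73.5
plant top 119 [384.7 301. ] 4.54 ztop 77.1
purple scene 384 [374.7 158.7] 1.34 ztop 48.8
purple top 91 [374.3 159.6] 1.73 ztop 53.1
```

View pics/z_scene0.png

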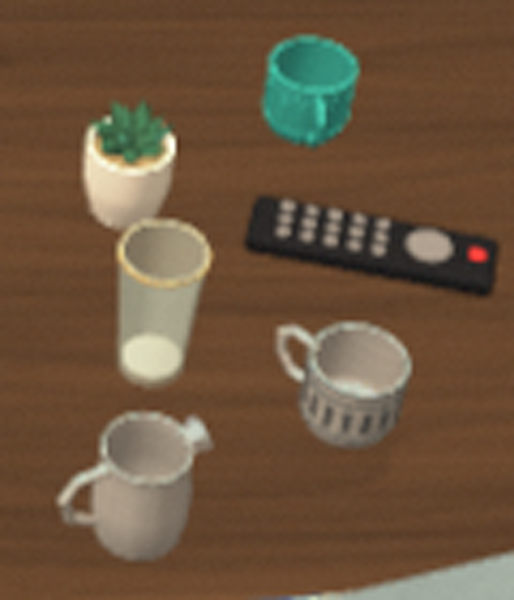

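View pics/z_top0.png

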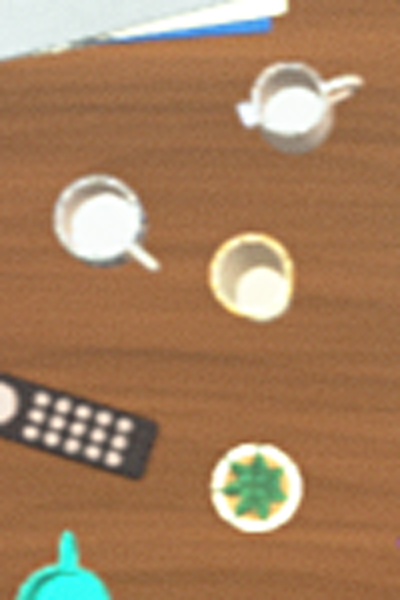

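View pics/z_top1.png

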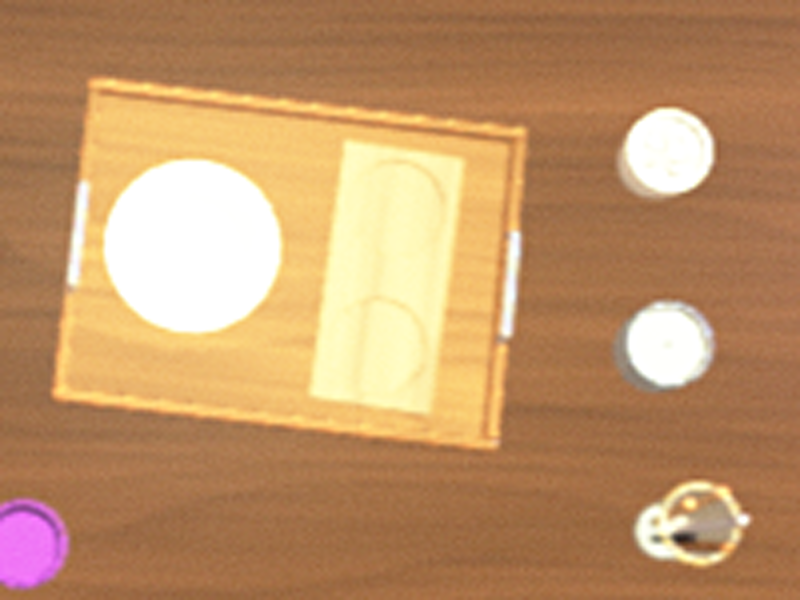

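The zoomed views show the jug's handle pointing about −y and slightly +x, and the holder's handle pointing about (−x, −y). Both cameras agree on the positions to about 2–3 mm. Next I measure the saucer, the stand and the handle directions.

```bash
cat > plane.py <<'E'
from fit import *
def onplane(cam,uv,z):
    i=manip.camera_info(cam);K=i['intrinsics'];T=i['world_from_camera']
    r=np.c_[(uv[:,0]-K[0,2])/K[0,0],(uv[:,1]-K[1,2])/K[1,1],np.ones(len(uv))]@T[:3,:3].T
    s=(z-T[2,3])/r[:,2]; return T[:3,3]+r*s[:,None]
def contour(m):
    c=max(cv2.findContours(m.astype(np.uint8),cv2.RETR_EXTERNAL,cv2.CHAIN_APPROX_NONE)[0],key=cv2.contourArea);return c[:,0].astype(float)
E
python3 - <<'E'
from plane import *
for cam in('top','scene'):
    im=np.load(cam+'0.npz')['p']; d=np.load(cam+'0.npz')['d']; X=cloud(cam,d)
    m=manip.silhouettes('saucer',cam)[0]['mask']
    Q=onplane(cam,contour(m),23.)
    f=lambda c:np.hypot(Q[:,0]-c[0],Q[:,1]-c[1])-c[2]
    print(cam,'saucer',least_squares(f,(585,43,60),loss='soft_l1').x.round(1), m.sum())
    # colour segmentation of stand, within tray
    hsv=cv2.cvtColor(im,cv2.COLOR_RGB2HSV)
    u,v=px(cam,(570,-92,18)).round().astype(int); print('px',u,v,'stand hsv',hsv[v,u],'tray hsv',hsv[tuple(px(cam,(575,-30,8)).round().astype(int)[::-1])])
    best=None
    for r in manip.silhouettes('stand',cam):
        vv,uu=np.nonzero(r['mask'])
        if abs(uu.mean()-u)<12: best=r['mask']
    ref=im[v-6:v+7,u-5:u+6].reshape(-1,3).mean(0)
    tr=im[tuple(px(cam,(575,-30,8)).round().astype(int)[::-1])].astype(float)
    D=np.linalg.norm(im-ref,axis=2)<np.linalg.norm(im-tr,axis=2)
    D&=(np.hypot(X[...,0]-570,X[...,1]+92)<112)&(abs(X[...,1]+92)<62)
    D=cv2.morphologyEx(D.astype(np.uint8),cv2.MORPH_OPEN,np.ones((3,3)))
    for nm,mm in(('net',best),('col',D)):
        if mm is None: continue
        Q=onplane(cam,contour(mm),18.); print(cam,nm,cv2.minAreaRect(Q[:,:2].astype(np.float32)))
    # tray top outline: brightness vs table
    m=[r['mask'] for r in manip.silhouettes('tray',cam) if r['mask'].sum()>3000][0]
    Q=onplane(cam,contour(m),25.); print(cam,'tray',cv2.minAreaRect(Q[:,:2].astype(np.float32)))
    # handles: pts outside radius
    for n,c,r in(('holder',(565.5,413.8),31),('jug',(647,283.2),33)):
        P=pts(cam,c,56,12,70); e=np.hypot(P[:,0]-c[0],P[:,1]-c[1]); P=P[e>r]
        a=np.arctan2(P[:,1]-c[1],P[:,0]-c[0]); print(n,len(P),np.degrees(np.sort(a)).round()[::max(1,len(a)//12)])
E
```

```text
top saucer [587.3  46.   58. ] 1390
px 406 208 stand hsv [ 27  68 254] tray hsv [ 20 130 250]
top col ((568.712890625, -92.65583801269531), (85.26676177978516, 183.81881713867188), 82.4151382446289)
top tray ((574.1444091796875, -24.00506591796875), (316.7231140136719, 238.6591796875), 84.51028442382812)
holder 17 [-134. -134. -134. -134. -134. -131. -131. -131. -131. -131. -130. -129.
 -129. -128. -128. -127.   84.]
jug 27 [-71. -70. -69. -69. -68. -68. -67. -67. -66. -64. -64. -62. 107. 125.]
scene saucer [587.   43.7  57.6] 1369
px 219 275 stand hsv [ 19 109 219] tray hsv [ 15 142 185]
scene net ((572.2410888671875, -92.13362884521484), (87.64277648925781, 191.02700805664062), 81.76963806152344)
scene col ((566.8960571289062, -94.14219665527344), (83.8143310546875, 184.3833465576172), 82.49337768554688)
scene tray ((586.569580078125, -26.875808715820312), (318.6926574707031, 250.5979461669922), 85.10954284667969)
holder 47 [-134. -132. -131. -130. -130. -129. -129. -128. -128. -127. -127. -127.
 -126. -124. -123.  -14.]
jug 52 [-73. -71. -69. -68. -67. -67. -66. -65. -65. -65. -65. -64.  97.]
```

```bash
cat > go.py <<'E'
import sys
from h import *
# usage: go.py x y z [jawangle_deg of tool -y axis]
def plan(x,y,z,a=None):
    o=manip.get_obs();p=o['position'];R=o['orientation']
    s=R.T@(np.array([x,y,z])-p)/150
    cur=np.degrees(np.arctan2(-R[1,1],-R[0,1]))
    t=0 if a is None else -(((a-cur)+180)%360-180)/45
    print('t',round(o['time'],2),'pos',p.round(1),'jaw',cur.round(1),'F',o['wrist_force'].round(1),'w',round(o['gripper_width'],1),'j',np.degrees(o['joint_positions']).round(0))
    print('shift',s.round(4),'turn',np.round(t,4))
if __name__=='__main__': plan(*map(float,sys.argv[1:]))
E
python3 go.py 565.3 414 170 140
```

```text
t 1.8 pos [159.6 655.8 196.3] jaw 76.3 F [ 0.1 -1.1 -0.4] w 87.6 j [ 93.  21.   1.  -0. -70. -17.]
shift [3.0091 0.9267 0.1749] turn -1.4152
```

Emit:
send_rows:
  plan:
    - [[0.2,0.06,0],-0.2,1]
    - [[0.45,0.12,0],-0.4,1]
    - [[0.7,0.2,0.05],-0.6,1]
    - [[0.9,0.28,0.1],-0.8,1]
    - [[1,0.31,0.17],-1,1]
    - [[1,0.31,0.17],-1,1]
    - [[1,0.31,0.17],-1,1]
    - [[1,0.31,0.17],-1,1]
    - [[1,0.31,0.17],-1,1]
    - [[1,0.31,0.17],-1,1]

```text
time: 3.05
position: [294.1, 575.4, 170.9]
orientation: [[0.854, 0.52, 0.0], [0.52, -0.854, 0.0], [0.0, -0.0, -1.0]]
wrist_force: [-0.2, -0.0, -0.3]
gripper_width: 87.3
```

```bash
python3 go.py 565.3 414 170 140
```

```text
t 3.05 pos [294.1 575.4 170.9] jaw 121.3 F [-0.2 -0.  -0.3] w 87.3 j [ 80.  19.  -5.   0. -66.  41.]
shift [0.9849 1.8594 0.006 ] turn -0.415
```

Emit:
send_rows:
  plan:
    - [[0.1,0.2,0],-0.2,1]
    - [[0.25,0.4,0],-0.4,1]
    - [[0.45,0.65,0],-0.415,1]
    - [[0.6,0.85,0],-0.415,1]
    - [[0.7,1,0],-0.415,1]
    - [[0.8,1,0],-0.415,1]
    - [[0.9,1,0],-0.415,1]
    - [[0.98,1,0],-0.415,1]
    - [[0.985,1,0],-0.415,1]
    - [[0.985,1,0],-0.415,1]

```text
time: 4.3
position: [497.8, 524.3, 170.6]
orientation: [[0.642, 0.766, -0.0], [0.766, -0.642, -0.0], [-0.0, -0.0, -1.0]]
wrist_force: [-0.8, 0.6, 1.2]
gripper_width: 87.3
```

```bash
python3 go.py 565.3 414 14 140
```

```text
t 4.3 pos [497.8 524.3 170.6] jaw 140.0 F [-0.8  0.6  1.2] w 87.3 j [ 62.  26.   6.  -0. -70.  78.]
shift [-0.2741  0.8173  1.0443] turn 0.0005
```

Emit:
send_rows:
  plan:
    - [[-0.07,0.2,0],0,1]
    - [[-0.14,0.42,0],0,1]
    - [[-0.2,0.62,0],0,1]
    - [[-0.25,0.75,0],0,1]
    - [[-0.274,0.817,0],0,1]
    - [[-0.274,0.817,0.1],0,1]
    - [[-0.274,0.817,0.25],0,1]
    - [[-0.274,0.817,0.4],0,1]
    - [[-0.274,0.817,0.5],0,1]
    - [[-0.274,0.817,0.55],0,1]

```text
time: 5.55
position: [564.5, 414.2, 86.6]
orientation: [[0.642, 0.767, -0.001], [0.767, -0.642, -0.001], [-0.002, -0.0, -1.0]]
wrist_force: [0.1, 0.9, 0.1]
gripper_width: 87.5
```

```bash
python3 - <<'E'
from fit import *
for cam in('scene','top'):
    p,d=manip.snapshot(cam); np.savez(cam+'1.npz',p=p,d=d)
    u,v=px(cam,(565,414,60)).astype(int)
    cv2.imwrite(f'pics/a_{cam}.png',cv2.resize(p[v-60:v+60,u-80:u+80,::-1],None,fx=5,fy=5,interpolation=cv2.INTER_CUBIC))
E
python3 go.py 565.3 414 14 140
```

```text
t 5.65 pos [564.8 414.1  87.1] jaw 140.0 F [0.2 0.3 0.5] w 88.2 j [ 52.  27.  -4.  -0. -59.  88.]
shift [0.0024 0.0031 0.4877] turn 0.0011
```

View pics/a_scene.png

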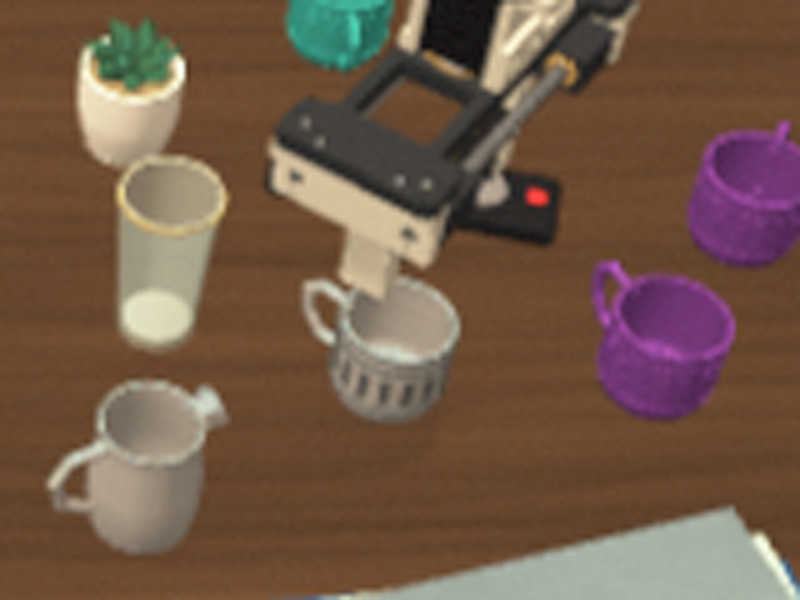

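Run:
```python
from fit import *
u,v=px('scene',(565,414,60)).astype(int)
for P in [(599,386,87),(531,442,87),(565,414,87),(565,414,50),(565,414,0)]:
    q=px('scene',P); print(P,(q-[u-80,v-60])*5)
```

```text
(599, 386, 87) [364.920402   316.36639729]
(531, 442, 87) [456.75935966 213.67321983]
(565, 414, 87) [411.81105683 263.93385166]
(565, 414, 50) [399.53666146 316.47617932]
(565, 414, 0) [383.78167888 383.91766475]
```

View pics/a_top.png

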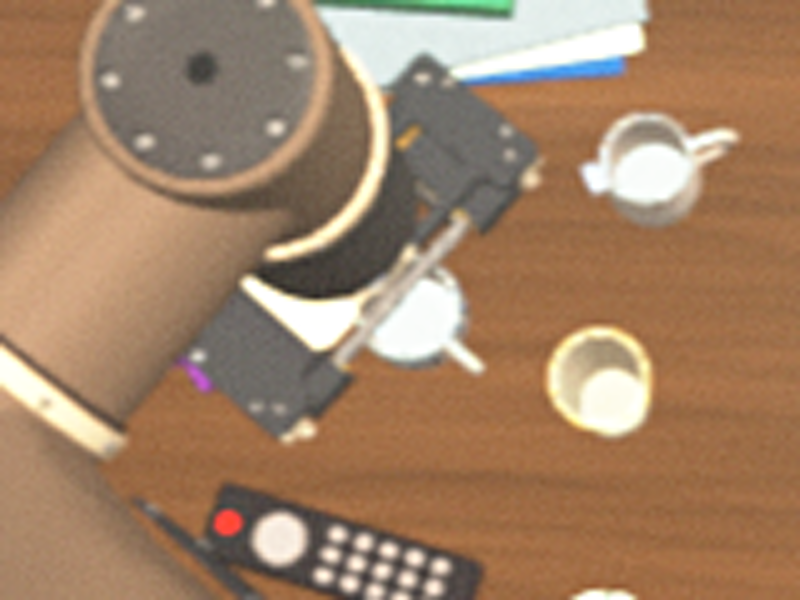

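Run:
```python
from fit import *
d=np.load('scene1.npz')['d']; X=cloud('scene',d)
u,v=px('scene',(565,414,60)).astype(int)
for cy in range(215,330,10):
    print(cy,[X[v-60+cy//5,u-80+cx//5].round(0).tolist() for cx in (350,365,380)])
```

```text
215 [[636.0, 358.0, 191.0], [637.0, 364.0, 192.0], [642.0, 369.0, 196.0]]
225 [[636.0, 359.0, 185.0], [640.0, 364.0, 189.0], [643.0, 370.0, 192.0]]
235 [[609.0, 368.0, 152.0], [641.0, 365.0, 184.0], [642.0, 371.0, 184.0]]
245 [[608.0, 369.0, 144.0], [614.0, 374.0, 150.0], [618.0, 380.0, 154.0]]
255 [[605.0, 371.0, 135.0], [613.0, 375.0, 143.0], [618.0, 381.0, 147.0]]
265 [[607.0, 371.0, 130.0], [614.0, 376.0, 137.0], [620.0, 381.0, 143.0]]
275 [[605.0, 373.0, 122.0], [612.0, 378.0, 128.0], [617.0, 383.0, 134.0]]
285 [[606.0, 374.0, 116.0], [611.0, 379.0, 121.0], [618.0, 383.0, 129.0]]
295 [[549.0, 393.0, 48.0], [542.0, 402.0, 41.0], [616.0, 385.0, 119.0]]
305 [[551.0, 393.0, 44.0], [538.0, 404.0, 29.0], [538.0, 412.0, 30.0]]
315 [[545.0, 396.0, 30.0], [542.0, 404.0, 26.0], [539.0, 413.0, 23.0]]
325 [[546.0, 397.0, 23.0], [542.0, 405.0, 19.0], [540.0, 414.0, 16.0]]
```

Emit:
send_rows:
  plan:
    - [[0.002,0.003,0.1],0,1]
    - [[0.002,0.003,0.2],0,1]
    - [[0.002,0.003,0.3],0,1]
    - [[0.002,0.003,0.4],0,1]
    - [[0.002,0.003,0.48],0,1]
    - [[0.002,0.003,0.488],0,0.8]
    - [[0.002,0.003,0.488],0,0.6]
    - [[0.002,0.003,0.488],0,0.47]
    - [[0.002,0.003,0.488],0,0.47]
    - [[0.002,0.003,0.488],0,0.47]
  newtons: 15

```text
time: 6.9
position: [565.4, 414.1, 14.3]
orientation: [[0.642, 0.767, -0.001], [0.767, -0.642, -0.001], [-0.001, -0.0, -1.0]]
wrist_force: [-0.1, 0.2, 0.7]
gripper_width: 64.5
```

```bash
cat > look.py <<'E'
import sys
from fit import *
# look.py tag x y z [half]
tag=sys.argv[1];P=list(map(float,sys.argv[2:5]));h=int(sys.argv[5]) if len(sys.argv)>5 else 50
cams=sys.argv[6].split(',') if len(sys.argv)>6 else ['scene','top']
for cam in cams:
    p,d=manip.snapshot(cam); np.savez(cam+tag+'.npz',p=p,d=d)
    u,v=px(cam,P).astype(int); s=600/(2*h); a,b=max(v-h,0),max(u-int(h*1.33),0)
    print(cam,'crop origin u,v',b,a,'scale',s)
    cv2.imwrite(f'pics/{tag}_{cam}.png',cv2.resize(p[a:a+2*h,b:b+int(2.66*h),::-1],None,fx=s,fy=s,interpolation=cv2.INTER_CUBIC))
E
python3 look.py b 565 414 40 40 scene; python3 go.py 565.3 414 14 140
```

```text
scene crop origin u,v 370 226 scale 7.5
t 6.95 pos [565.3 414.1  14.2] jaw 140.0 F [-0.7 -0.1  0.3] w 64.6 j [ 52.  31.  -7.  -0. -51.  88.]
shift [-0.0004  0.0001  0.0014] turn 0.0011
```

View pics/b_scene.png

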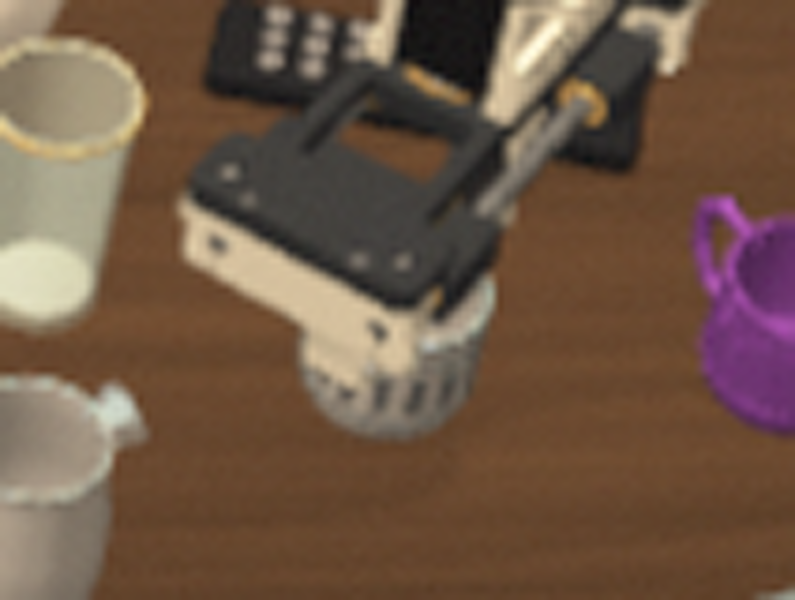

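Run:
```python
from fit import *
X=cloud('scene',np.load('sceneb.npz')['d'])
for cy in range(320,420,8):
    print(cy,[X[226+int(cy/7.5),370+int(cx/7.5)].round(0).tolist() for cx in (320,335,350)])
```

```text
320 [[641.0, 363.0, 117.0], [1366.0, 138.0, 916.0], [647.0, 371.0, 123.0]]
328 [[641.0, 364.0, 113.0], [643.0, 368.0, 116.0], [643.0, 372.0, 116.0]]
336 [[641.0, 365.0, 110.0], [644.0, 368.0, 114.0], [648.0, 371.0, 118.0]]
344 [[600.0, 378.0, 61.0], [643.0, 369.0, 110.0], [647.0, 372.0, 113.0]]
352 [[601.0, 378.0, 58.0], [604.0, 382.0, 62.0], [648.0, 372.0, 111.0]]
360 [[598.0, 380.0, 48.0], [600.0, 384.0, 51.0], [604.0, 388.0, 55.0]]
368 [[600.0, 380.0, 46.0], [602.0, 384.0, 49.0], [605.0, 388.0, 52.0]]
376 [[575.0, 388.0, 14.0], [606.0, 383.0, 50.0], [606.0, 388.0, 50.0]]
384 [[579.0, 387.0, 16.0], [582.0, 392.0, 18.0], [606.0, 389.0, 46.0]]
392 [[580.0, 388.0, 13.0], [581.0, 392.0, 14.0], [589.0, 395.0, 23.0]]
400 [[575.0, 390.0, 4.0], [584.0, 392.0, 14.0], [588.0, 395.0, 19.0]]
408 [[573.0, 391.0, -3.0], [586.0, 392.0, 12.0], [586.0, 397.0, 12.0]]
416 [[578.0, 390.0, -1.0], [586.0, 393.0, 8.0], [1366.0, 138.0, 916.0]]
```

Run:
```python
from fit import *
im=np.load('scene0.npz')['p'];X=cloud('scene',np.load('scene0.npz')['d'])
print(px('scene',(159.6,655.8,196.3)),px('scene',(159.6-10.4,655.8-43,196.3)))
c=im[50:140,450:570,::-1];cv2.imwrite('pics/g0.png',cv2.resize(c,None,fx=6.6,fy=6.6,interpolation=cv2.INTER_NEAREST))
b=np.load('sceneb.npz')['p'][255:300,400:450,::-1];cv2.imwrite('pics/g1.png',cv2.resize(b,None,fx=13,fy=13,interpolation=cv2.INTER_NEAREST))
for v in range(80,130,4):
    print(v,[X[v,u].round(0).tolist() for u in range(470,540,10)])
```

```text
[492.60996625 122.97766812] [476.59730583 121.14145463]
80 [[169.0, 559.0, 330.0], [174.0, 583.0, 333.0], [171.0, 611.0, 331.0], [174.0, 636.0, 332.0], [190.0, 655.0, 340.0], [191.0, 681.0, 340.0], [172.0, 716.0, 331.0]]
84 [[176.0, 559.0, 322.0], [167.0, 589.0, 318.0], [171.0, 614.0, 320.0], [183.0, 635.0, 326.0], [188.0, 659.0, 328.0], [192.0, 684.0, 330.0], [197.0, 707.0, 332.0]]
88 [[174.0, 562.0, 310.0], [180.0, 586.0, 313.0], [-701.0, 965.0, -135.0], [-706.0, 1014.0, -138.0], [-1659.0, 1484.0, -623.0], [141.0, 711.0, 293.0], [201.0, 709.0, 323.0]]
92 [[181.0, 562.0, 303.0], [183.0, 588.0, 304.0], [184.0, 614.0, 304.0], [188.0, 639.0, 306.0], [192.0, 664.0, 307.0], [-1639.0, 1551.0, -642.0], [203.0, 711.0, 313.0]]
96 [[-670.0, 871.0, -158.0], [156.0, 601.0, 278.0], [-651.0, 955.0, -149.0], [-652.0, 1001.0, -149.0], [-1643.0, 1493.0, -673.0], [202.0, 689.0, 302.0], [210.0, 711.0, 306.0]]
100 [[-658.0, 871.0, -172.0], [162.0, 602.0, 269.0], [-646.0, 959.0, -166.0], [-651.0, 1006.0, -169.0], [-1631.0, 1496.0, -696.0], [177.0, 704.0, 277.0], [212.0, 714.0, 295.0]]
104 [[-653.0, 874.
[... 556 characters left out ...]
45.0, 932.0, -247.0], [-651.0, 981.0, -250.0], [-666.0, 1035.0, -259.0], [-1391.0, 1420.0, -679.0], [-1411.0, 1494.0, -691.0], [-1384.0, 1545.0, -675.0]]
120 [[14.0, 644.0, 120.0], [-652.0, 940.0, -272.0], [-648.0, 986.0, -270.0], [-1364.0, 1351.0, -691.0], [-1370.0, 1418.0, -695.0], [-1364.0, 1479.0, -692.0], [-1361.0, 1542.0, -691.0]]
124 [[35.0, 639.0, 119.0], [36.0, 670.0, 119.0], [-646.0, 990.0, -290.0], [-1427.0, 1387.0, -758.0], [-1402.0, 1441.0, -744.0], [-1427.0, 1519.0, -759.0], [-774.0, 1247.0, -368.0]]
128 [[66.0, 630.0, 124.0], [63.0, 663.0, 121.0], [-652.0, 998.0, -315.0], [-1376.0, 1372.0, -757.0], [-1380.0, 1439.0, -760.0], [-1375.0, 1502.0, -757.0], [-726.0, 1230.0, -362.0]]
```

View pics/g0.png

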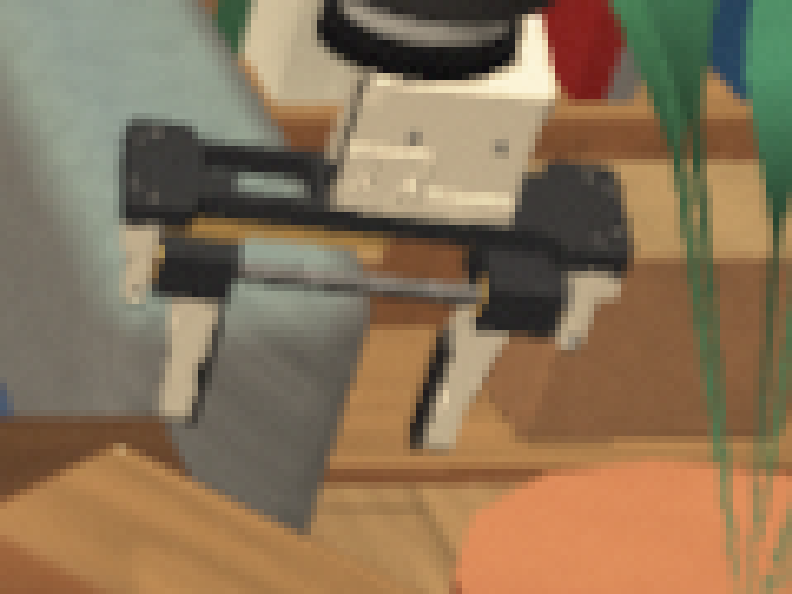

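View pics/g1.png

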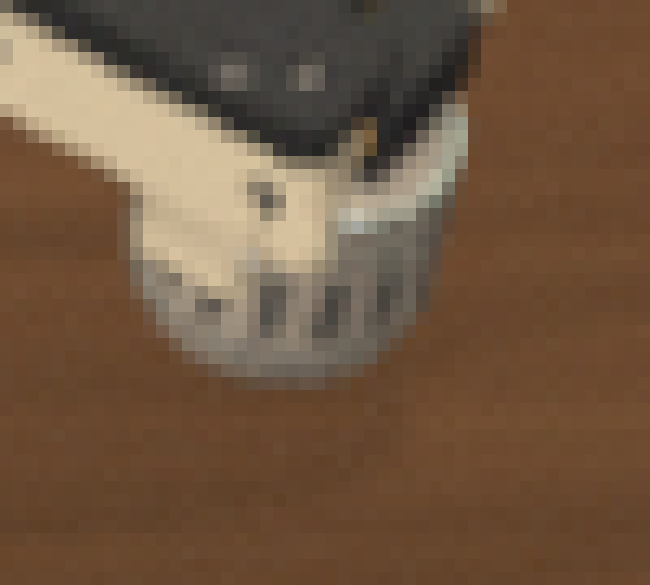

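Emit:
send_rows:
  plan:
    - [[0,0,0.02],0,0.47]
    - [[0,0,0.04],0,0.47]
    - [[0,0,0.06],0,0.47]
    - [[0,0,0.067],0,0.47]
    - [[0,0,0.067],0,0.4]
    - [[0,0,0.067],0,0.35]
    - [[0,0,0.067],0,0.3]
    - [[0,0,0.067],0,0.25]
    - [[0,0,0.067],0,0.2]
    - [[0,0,0.067],0,0.2]
  newtons: 8

```text
time: 8.2
position: [565.4, 414.3, 4.3]
orientation: [[0.642, 0.767, -0.001], [0.767, -0.642, -0.001], [-0.001, -0.0, -1.0]]
wrist_force: [-0.6, 0.8, 0.7]
gripper_width: 55.2
```

```bash
python3 look.py c 565 414 40 30 scene; python3 go.py 565.3 414 14 140
python3 - <<'E'
from fit import *
D=np.load('scenec.npz');X=cloud('scene',D['d'])
m=(abs(X[...,0]-600)<25)&(abs(X[...,1]-385)<25)&(np.hypot(X[...,0]-565.3,X[...,1]-414)>33)&(X[...,2]>5)&(X[...,2]<75)
print(X[m].round(0)[np.argsort(X[m][:,2])][:25].tolist())
E
```

```text
scene crop origin u,v 384 236 scale 10.0
t 8.25 pos [565.4 414.2   4.3] jaw 140.1 F [-1.6  0.9  1.4] w 55.5 j [ 52.  32.  -8.  -0. -50.  88.]
shift [-0.0016  0.0007 -0.0645] turn 0.0012
[[600.0, 394.0, 32.0], [594.0, 380.0, 36.0], [600.0, 389.0, 36.0], [595.0, 382.0, 37.0], [602.0, 393.0, 38.0], [605.0, 395.0, 38.0], [599.0, 384.0, 38.0], [596.0, 386.0, 39.0], [606.0, 397.0, 39.0], [599.0, 386.0, 39.0], [594.0, 379.0, 40.0], [604.0, 395.0, 40.0], [604.0, 390.0, 40.0], [601.0, 390.0, 40.0], [592.0, 380.0, 41.0], [602.0, 388.0, 41.0], [592.0, 382.0, 41.0], [599.0, 383.0, 42.0], [599.0, 388.0, 42.0], [596.0, 383.0, 42.0], [596.0, 381.0, 42.0], [604.0, 394.0, 44.0], [598.0, 385.0, 45.0], [608.0, 396.0, 45.0], [605.0, 391.0, 45.0]]
```

View pics/c_scene.png

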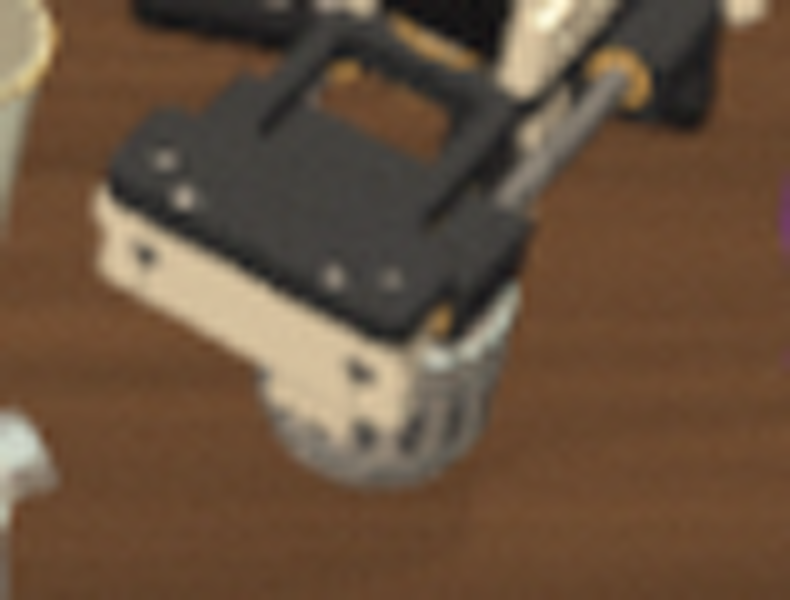

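Emit:
send_rows:
  plan:
    - [[0,0,0],0,0]
    - [[0,0,0],0,-0.2]
    - [[0,0,-0.02],0,-0.2]
    - [[0,0,-0.05],0,-0.2]
    - [[0,0,-0.12],0,-0.2]
    - [[0,0,-0.22],0,-0.2]
    - [[0,0,-0.33],0,-0.2]
    - [[0,0,-0.4],0,-0.2]
    - [[0,0,-0.4],0,-0.2]
    - [[0,0,-0.4],0,-0.2]
  newtons: 18

```text
time: 9.5
position: [565.1, 414.0, 63.9]
orientation: [[0.642, 0.767, -0.001], [0.767, -0.642, -0.001], [-0.001, -0.0, -1.0]]
wrist_force: [0.1, 0.8, -2.1]
gripper_width: 55.3
```

```bash
python3 look.py d 565 414 80 35 ; python3 go.py 587 45 130 140
python3 - <<'E'
from fit import *
for cam in('scene','top'):
    P=pts(cam,(565.4,414.2),29,20,125,'d')
    print(cam,np.percentile(P[:,2],[1,3,10,50,90,99]).round(0))
E
```

```text
scene crop origin u,v 379 219 scale 8.571428571428571
top crop origin u,v 176 167 scale 8.571428571428571
t 9.6 pos [565.1 413.9  63.5] jaw 140.0 F [ 0.4  0.  -0.6] w 55.2 j [ 52.  29.  -5.  -0. -57.  88.]
shift [-1.7921  1.6914 -0.4398] turn 0.0009
scene [ 59.  60.  65.  79. 105. 109.]
top [ 57.  58.  60.  73. 109. 114.]
```

View pics/d_scene.png

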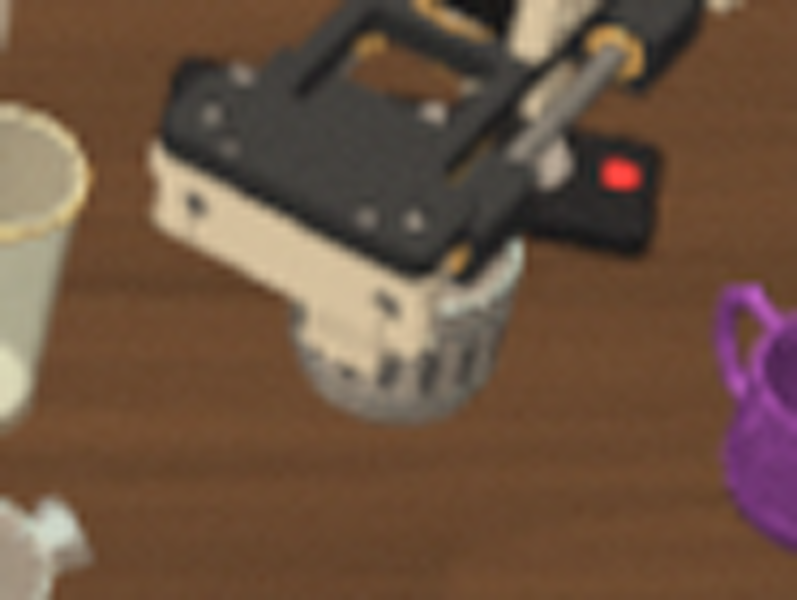

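The holder is held and lifted: underside at about 59 mm, TCP at 63.5 mm. The finger tips sit about 30 mm above the reported TCP, so I take heights from the pictures. Carrying it to the saucer now.

Emit:
send_rows:
  plan:
    - [[0,0,-0.15],0,-0.2]
    - [[-0.05,0.05,-0.3],0,-0.2]
    - [[-0.15,0.14,-0.4],0,-0.2]
    - [[-0.3,0.28,-0.44],0,-0.2]
    - [[-0.45,0.42,-0.44],0,-0.2]
    - [[-0.6,0.57,-0.44],0,-0.2]
    - [[-0.75,0.7,-0.44],0,-0.2]
    - [[-0.88,0.83,-0.44],0,-0.2]
    - [[-0.97,0.92,-0.44],0,-0.2]
    - [[-1,0.95,-0.44],0,-0.2]

```text
time: 10.85
position: [578.3, 206.2, 129.9]
orientation: [[0.643, 0.766, -0.002], [0.766, -0.643, -0.001], [-0.002, -0.0, -1.0]]
wrist_force: [0.7, 1.5, -1.4]
gripper_width: 55.4
```

```bash
python3 go.py 587 45 130 140
```

```text
t 10.85 pos [578.3 206.2 129.9] jaw 140.0 F [ 0.7  1.5 -1.4] w 55.4 j [ 38.  18. -12.   0. -60. 102.]
shift [-7.857e-01  7.355e-01  5.000e-04] turn -0.0004
```

Emit:
send_rows:
  plan:
    - [[-0.08,0.08,0],0,-0.2]
    - [[-0.2,0.19,0],0,-0.2]
    - [[-0.35,0.33,0],0,-0.2]
    - [[-0.5,0.47,0],0,-0.2]
    - [[-0.63,0.59,0],0,-0.2]
    - [[-0.73,0.68,0],0,-0.2]
    - [[-0.786,0.736,0],0,-0.2]
    - [[-0.786,0.736,0.15],0,-0.2]
    - [[-0.786,0.736,0.3],0,-0.2]
    - [[-0.786,0.736,0.4],0,-0.2]

```text
time: 12.1
position: [586.6, 44.7, 69.0]
orientation: [[0.643, 0.766, -0.002], [0.766, -0.643, -0.002], [-0.003, -0.001, -1.0]]
wrist_force: [0.6, -0.4, -0.9]
gripper_width: 55.5
```

```bash
python3 look.py e 587 45 50 40 ; python3 go.py 587 45 17.3 140
python3 - <<'E'
from fit import *
o=manip.get_obs()['position']
for cam in('scene','top'):
    P=pts(cam,o,34,o[2]-15,o[2]+47,'e'); c=o[:2]
    Q=P[(P[:,2]<o[2]+28)]
    c,e=circ(Q,28,c); print(cam,len(Q),c.round(1),e.round(1),np.percentile(P[:,2],[1,5]).round(1))
E
```

```text
scene crop origin u,v 219 231 scale 7.5
top crop origin u,v 305 159 scale 7.5
t 12.2 pos [585.8  44.6  68.3] jaw 140.0 F [-0.   0.1 -1.5] w 55.2 j [ 23.  19. -20.   0. -51. 117.]
shift [0.0086 0.0049 0.3402] turn -0.0002
scene 269 [587.5  43.7] 1.3 [64.9 67.7]
top 8 [592.3  30. ] 1.1 [72.2 72.8]
```

View pics/e_scene.png

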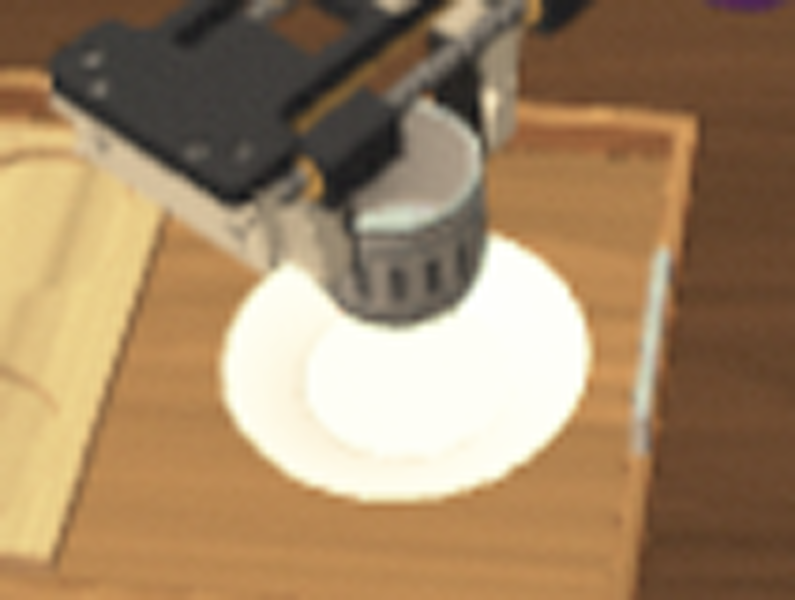

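View pics/e_top.png

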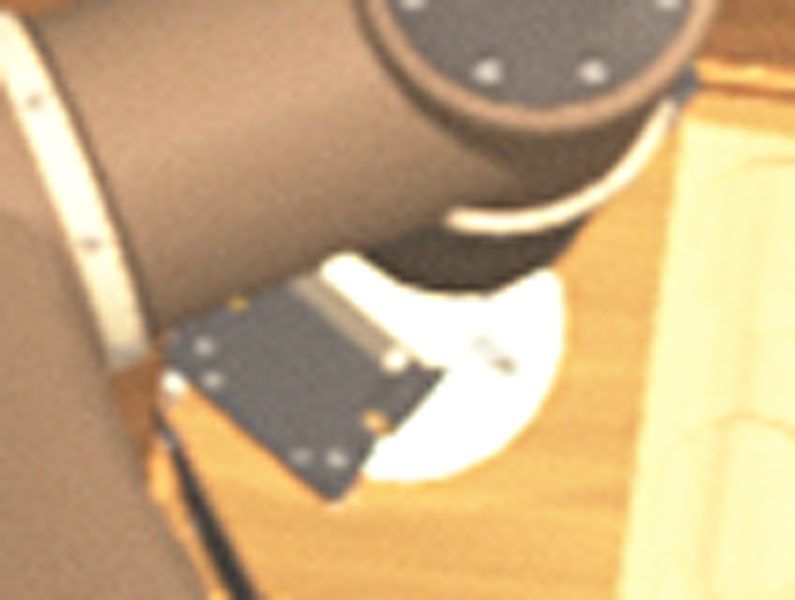

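Run:
```python
from fit import *
X=cloud('scene',np.load('scenee.npz')['d'])
for cy in range(190,310,8):
    print(cy,[X[231+int(cy/7.5),219+int(cx/7.5)].round(0).tolist() for cx in (285,305,320,335,350)])
for cy in range(60,160,8):
    print(cy,[X[231+int(cy/7.5),219+int(cx/7.5)].round(0).tolist() for cx in (490,500,508)])
```

```text
190 [[659.0, 23.0, 178.0], [660.0, 27.0, 179.0], [657.0, 31.0, 176.0], [659.0, 36.0, 178.0], [655.0, 39.0, 174.0]]
198 [[664.0, 24.0, 180.0], [651.0, 26.0, 166.0], [657.0, 31.0, 173.0], [659.0, 35.0, 175.0], [655.0, 39.0, 171.0]]
206 [[664.0, 23.0, 177.0], [632.0, 22.0, 143.0], [654.0, 30.0, 166.0], [662.0, 36.0, 175.0], [655.0, 39.0, 167.0]]
214 [[627.0, 17.0, 134.0], [629.0, 22.0, 137.0], [628.0, 26.0, 136.0], [660.0, 35.0, 170.0], [616.0, 33.0, 123.0]]
222 [[623.0, 16.0, 127.0], [632.0, 22.0, 137.0], [629.0, 26.0, 133.0], [625.0, 30.0, 129.0], [619.0, 33.0, 123.0]]
230 [[621.0, 15.0, 122.0], [627.0, 21.0, 128.0], [629.0, 26.0, 130.0], [625.0, 30.0, 126.0], [619.0, 33.0, 119.0]]
238 [[619.0, 15.0, 116.0], [627.0, 21.0, 125.0], [630.0, 25.0, 128.0], [626.0, 29.0, 124.0], [615.0, 32.0, 112.0]]
246 [[618.0, 14.0, 112.0], [622.0, 20.0, 117.0], [628.0, 25.0, 122.0], [624.0, 29.0, 119.0], [621.0, 33.0, 115.0]]
254 [[617.0, 14.0, 108.0], [623.0, 19.0, 114.0], [626.0, 24.0, 117.0], [625.0, 29.0, 116.0], [622.0, 33.0, 112.0]]
262 [[673.0, 23.0, 165.0], [623.0, 19.0, 111.0], [626.0, 24.0, 11
[... 808 characters left out ...]
 [[571.0, 75.0, 133.0], [568.0, 77.0, 130.0], [567.0, 79.0, 129.0]]
92 [[568.0, 75.0, 126.0], [568.0, 77.0, 126.0], [565.0, 79.0, 123.0]]
100 [[567.0, 74.0, 121.0], [567.0, 77.0, 122.0], [563.0, 79.0, 118.0]]
108 [[567.0, 74.0, 118.0], [567.0, 77.0, 118.0], [567.0, 79.0, 119.0]]
116 [[567.0, 74.0, 115.0], [565.0, 76.0, 114.0], [567.0, 79.0, 115.0]]
124 [[570.0, 74.0, 115.0], [570.0, 77.0, 114.0], [564.0, 78.0, 109.0]]
132 [[569.0, 74.0, 111.0], [569.0, 76.0, 111.0], [566.0, 78.0, 107.0]]
140 [[571.0, 74.0, 109.0], [568.0, 76.0, 107.0], [566.0, 78.0, 104.0]]
148 [[566.0, 73.0, 101.0], [568.0, 76.0, 103.0], [477.0, 71.0, 10.0]]
156 [[569.0, 74.0, 101.0], [477.0, 69.0, 6.0], [478.0, 71.0, 7.0]]
```

Emit:
send_rows:
  plan:
    - [[0.005,0.003,0.06],0,-0.2]
    - [[0.005,0.003,0.13],0,-0.2]
    - [[0.005,0.003,0.2],0,-0.2]
    - [[0.005,0.003,0.26],0,-0.2]
    - [[0.005,0.003,0.3],0,-0.2]
    - [[0.005,0.003,0.315],0,-0.2]
    - [[0.005,0.003,0.325],0,-0.2]
    - [[0.005,0.003,0.33],0,-0.2]
    - [[0.005,0.003,0.335],0,-0.2]
    - [[0.005,0.003,0.335],0,-0.2]

```text
time: 13.45
position: [586.5, 44.8, 18.2]
orientation: [[0.643, 0.766, -0.004], [0.766, -0.643, -0.002], [-0.004, -0.002, -1.0]]
wrist_force: [-0.4, -0.3, -1.3]
gripper_width: 55.4
```

```bash
python3 go.py 587 45 17.3 140
```

```text
t 13.45 pos [586.5  44.8  18.2] jaw 140.0 F [-0.4 -0.3 -1.3] w 55.4 j [ 23.  23. -23.   0. -45. 117.]
shift [0.0033 0.0016 0.0059] turn -0.0003
```

Emit:
send_rows:
  plan:
    - [[0,0,0.001],0,-0.2]
    - [[0,0,0.002],0,-0.2]
    - [[0,0,0.003],0,-0.2]
    - [[0,0,0.004],0,-0.2]
    - [[0,0,0.005],0,-0.2]
    - [[0,0,0.006],0,-0.2]
    - [[0,0,0.007],0,-0.2]
    - [[0,0,0.008],0,-0.2]
    - [[0,0,0.009],0,-0.2]
    - [[0,0,0.01],0,-0.2]

```text
time: 14.7
position: [586.5, 44.8, 17.3]
orientation: [[0.643, 0.766, -0.004], [0.766, -0.643, -0.002], [-0.004, -0.002, -1.0]]
wrist_force: [-2.9, 0.9, 7.8]
gripper_width: 55.2
```

Emit:
send_rows:
  plan:
    - [[0,0,-0.001],0,-0.2]
    - [[0,0,-0.001],0,0.3]
    - [[0,0,-0.001],0,0.4]
    - [[0,0,-0.001],0,0.6]
    - [[0,0,-0.001],0,0.7]
    - [[0,0,-0.001],0,0.7]
    - [[0,0,-0.1],0,0.7]
    - [[0,0,-0.25],0,0.7]
    - [[0,0,-0.45],0,0.7]
    - [[0,0,-0.6],0,0.7]

```text
time: 15.95
position: [587.5, 45.1, 109.8]
orientation: [[0.643, 0.766, -0.002], [0.766, -0.643, -0.002], [-0.003, -0.0, -1.0]]
wrist_force: [0.6, 0.3, -0.9]
gripper_width: 74.5
```

```bash
python3 go.py 521.2 303 160 90
```

```text
t 15.95 pos [587.5  45.1 109.8] jaw 140.0 F [ 0.6  0.3 -0.9] w 74.5 j [ 23.  17. -17.   0. -56. 117.]
shift [ 1.0325 -1.4437 -0.3366] turn 1.1113
```

Emit:
send_rows:
  plan:
    - [[0,0,-0.14],0,0.7]
    - [[0.1,-0.15,-0.2],0,1]
    - [[0.25,-0.35,-0.2],0,1]
    - [[0.45,-0.6,-0.2],0,1]
    - [[0.6,-0.85,-0.2],0,1]
    - [[0.75,-1,-0.2],0,1]
    - [[0.9,-1,-0.2],0,1]
    - [[1,-1,-0.2],0,1]
    - [[1.0,-1,-0.2],0,1]
    - [[1.0,-1,-0.2],0,1]

```text
time: 17.2
position: [568.8, 255.7, 139.5]
orientation: [[0.643, 0.766, -0.003], [0.766, -0.643, -0.002], [-0.003, -0.001, -1.0]]
wrist_force: [1.1, -0.0, 0.6]
gripper_width: 87.4
```

```bash
python3 look.py f 587 45 30 40; python3 go.py 521.2 303 25 140;  python3 - <<'E'
from fit import *
for cam in('scene','top'):
    c=(587,44.5)
    for _ in range(3):
        P=pts(cam,c,32,30,70,'f'); c,e=circ(P,28,c)
    print(cam,'holder',len(P),c.round(1),e.round(1),np.percentile(P[:,2],99).round(1))
    c=(521,303)
    for _ in range(3):
        P=pts(cam,c,32,70,97,'f'); 
        if len(P)>8: c,e=circ(P,25.5,c)
    print(cam,'glass',len(P),np.round(c,1),e.round(1))
E
```

```text
scene crop origin u,v 220 236 scale 7.5
top crop origin u,v 304 160 scale 7.5
t 17.3 pos [568.8 255.7 139.7] jaw 140.0 F [-0.1 -0.1  0.6] w 87.5 j [ 42.  18. -10.  -0. -62.  98.]
shift [ 0.0396 -0.4456  0.7645] turn -0.0007
scene holder 439 [587.7  44.1] 1.2 63.3
scene glass 291 [521.9 302.5] 1.6
top holder 151 [586.8  46.4] 0.9 68.7
top glass 27 [522.4 304.3] 0.9
```

View pics/f_scene.png

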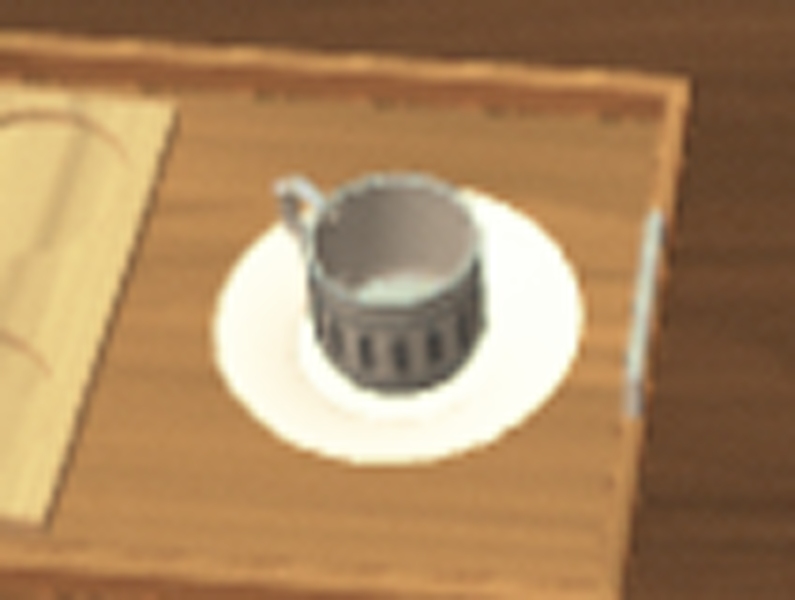

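View pics/f_top.png

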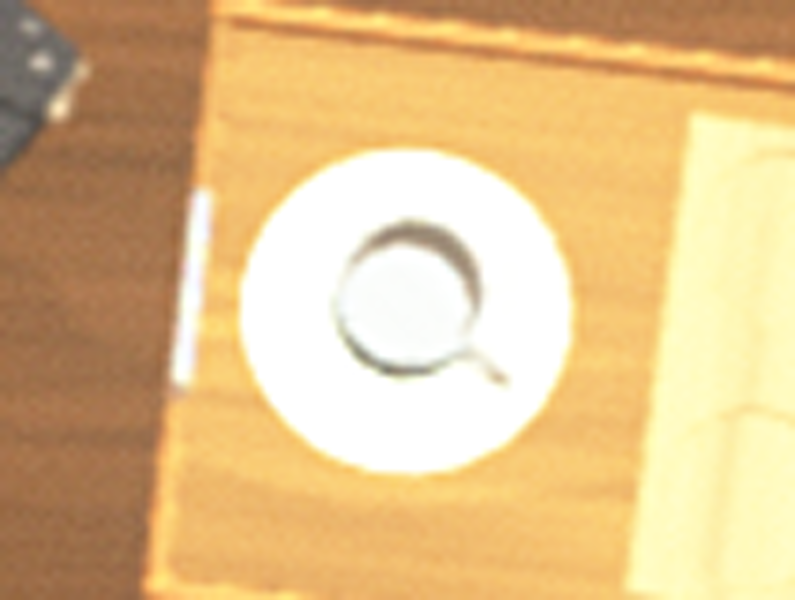

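The holder stands upright in the saucer, at crop (398,290) in the scene view. It is centred within about 1 mm, and I have let go of it. Next is the glass.

Emit:
send_rows:
  plan:
    - [[0.01,-0.1,0],0,1]
    - [[0.02,-0.22,0],0,1]
    - [[0.03,-0.35,0],0,1]
    - [[0.04,-0.43,0],0,1]
    - [[0.044,-0.443,0],0,1]
    - [[0.044,-0.443,0.1],0,1]
    - [[0.044,-0.443,0.25],0,1]
    - [[0.044,-0.443,0.4],0,1]
    - [[0.044,-0.443,0.5],0,1]
    - [[0.044,-0.443,0.5],0,1]

```text
time: 18.55
position: [521.5, 302.3, 63.0]
orientation: [[0.644, 0.765, -0.004], [0.765, -0.644, -0.004], [-0.006, -0.001, -1.0]]
wrist_force: [0.4, 0.3, -0.9]
gripper_width: 87.6
```

```bash
python3 look.py g 521 303 80 40 scene; python3 go.py 521.9 303.2 25 140
```

```text
scene crop origin u,v 324 202 scale 7.5
t 18.6 pos [522.1 302.9  64.1] jaw 140.0 F [-0.2  0.3  1.4] w 87.4 j [ 49.  21. -18.  -0. -52.  91.]
shift [ 0.0017 -0.0019  0.2609] turn -0.001
```

View pics/g_scene.png

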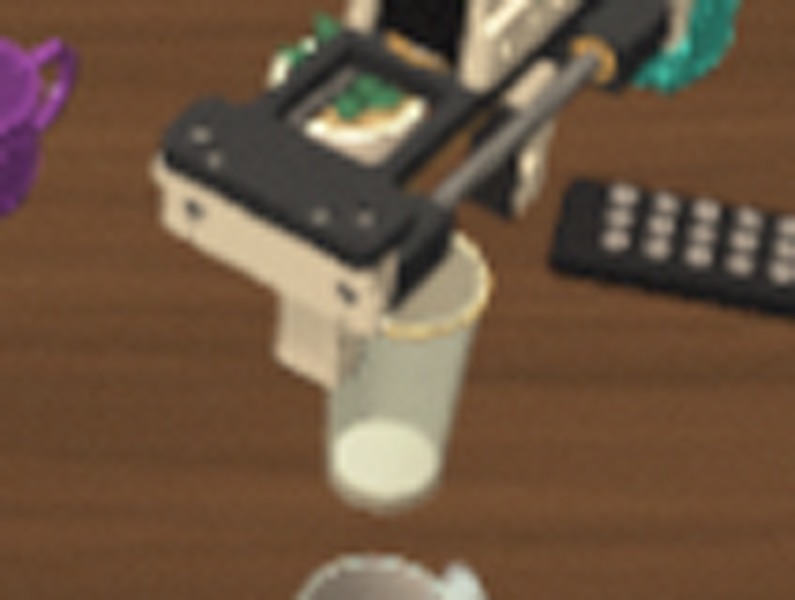

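Emit:
send_rows:
  plan:
    - [[0.002,-0.002,0.06],0,1]
    - [[0.002,-0.002,0.13],0,1]
    - [[0.002,-0.002,0.19],0,1]
    - [[0.002,-0.002,0.21],0,1]
    - [[0.002,-0.002,0.213],0,0.7]
    - [[0.002,-0.002,0.213],0,0.45]
    - [[0.002,-0.002,0.213],0,0.3]
    - [[0.002,-0.002,0.213],0,0.2]
    - [[0.002,-0.002,0.213],0,0.1]
    - [[0.002,-0.002,0.213],0,0]
  newtons: 14

```text
time: 19.85
position: [522.0, 303.4, 32.4]
orientation: [[0.643, 0.766, -0.003], [0.766, -0.643, -0.003], [-0.004, -0.0, -1.0]]
wrist_force: [-0.6, 1.1, 0.6]
gripper_width: 50.6
```

```bash
python3 look.py hh 521 303 80 40 scene; python3 go.py 521.9 303.2 25 140
```

```text
scene crop origin u,v 324 202 scale 7.5
t 19.9 pos [522.  303.4  32.4] jaw 140.0 F [-0.6  1.1  2.5] w 50.4 j [ 49.  23. -20.  -0. -48.  91.]
shift [-0.0013  0.0006  0.0491] turn -0.0008
```

View pics/hh_scene.png

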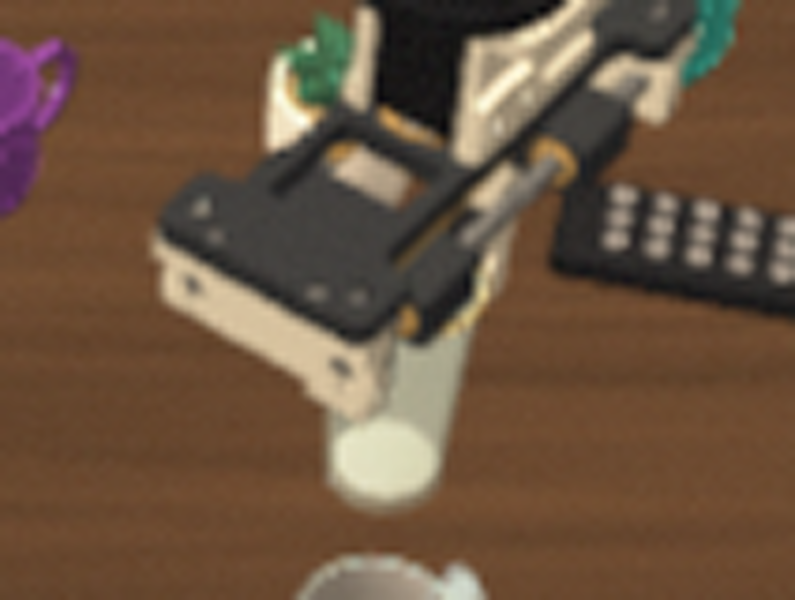

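Emit:
send_rows:
  plan:
    - [[0,0,-0.03],0,-0.1]
    - [[0,0,-0.1],0,-0.1]
    - [[0,0,-0.22],0,-0.1]
    - [[0,0,-0.38],0,-0.1]
    - [[0,0,-0.54],0,-0.1]
    - [[-0.03,0.05,-0.66],0,-0.1]
    - [[-0.12,0.15,-0.72],0,-0.1]
    - [[-0.25,0.28,-0.72],0,-0.1]
    - [[-0.35,0.4,-0.72],0,-0.1]
    - [[-0.4,0.45,-0.72],0,-0.1]

```text
time: 21.15
position: [535.4, 212.2, 140.3]
orientation: [[0.645, 0.765, -0.003], [0.765, -0.645, -0.003], [-0.004, -0.001, -1.0]]
wrist_force: [0.5, -0.2, -1.3]
gripper_width: 50.7
```

```bash
python3 look.py i 521 253 100 45 scene; python3 go.py 587.2 45.3 140 140
```

```text
scene crop origin u,v 299 191 scale 6.666666666666667
t 21.2 pos [535.3 211.8 140.3] jaw 139.9 F [-0.1 -1.8 -1.6] w 50.6 j [ 41.  14. -16.   0. -60.  99.]
shift [-0.6257  0.98    0.0044] turn -0.0032
```

View pics/i_scene.png

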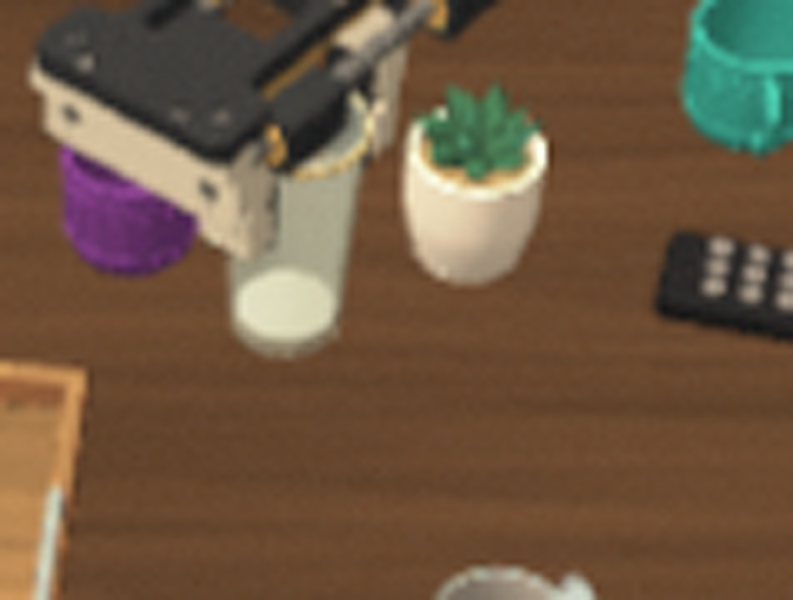

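Emit:
send_rows:
  plan:
    - [[-0.04,0.06,0],0,-0.1]
    - [[-0.12,0.18,0],0,-0.1]
    - [[-0.22,0.35,0],0,-0.1]
    - [[-0.33,0.52,0],0,-0.1]
    - [[-0.44,0.69,0],0,-0.1]
    - [[-0.53,0.83,0],0,-0.1]
    - [[-0.6,0.93,0],0,-0.1]
    - [[-0.622,0.975,0.03],0,-0.1]
    - [[-0.626,0.98,0.1],0,-0.1]
    - [[-0.626,0.98,0.13],0,-0.1]

```text
time: 22.45
position: [586.4, 45.5, 119.9]
orientation: [[0.644, 0.765, -0.005], [0.765, -0.644, -0.004], [-0.006, -0.002, -1.0]]
wrist_force: [-0.5, 0.3, -1.1]
gripper_width: 50.8
```

```bash
python3 look.py j 587 45 80 40 ; python3 go.py 587.2 45.3 50 140
python3 - <<'E'
from fit import *
p=manip.get_obs()['position']
for cam in('scene','top'):
    zb=p[2]-32.4
    for a,b,r in((2,14,20.7),(20,45,22),(50,60,23.5)):
        P=pts(cam,p,25.5,zb+a,zb+b,'j')
        if len(P)>10:
            c,e=circ(P,r,p[:2]); print(cam,a,len(P),c.round(1),e.round(1),P[:,2].min().round(1))
E
```

```text
scene crop origin u,v 219 222 scale 7.5
top crop origin u,v 306 157 scale 7.5
t 22.55 pos [586.4  45.7 120.1] jaw 139.9 F [ 0.1 -0.1 -2.2] w 50.7 j [ 24.  16. -16.   0. -58. 116.]
shift [0.0043 0.0062 0.4676] turn -0.0022
scene 2 52 [584.2  44.7] 0.5 89.8
scene 20 121 [584.9  44.4] 0.8 108.1
scene 50 58 [586.1  43.2] 1.0 138.2
```

View pics/j_scene.png

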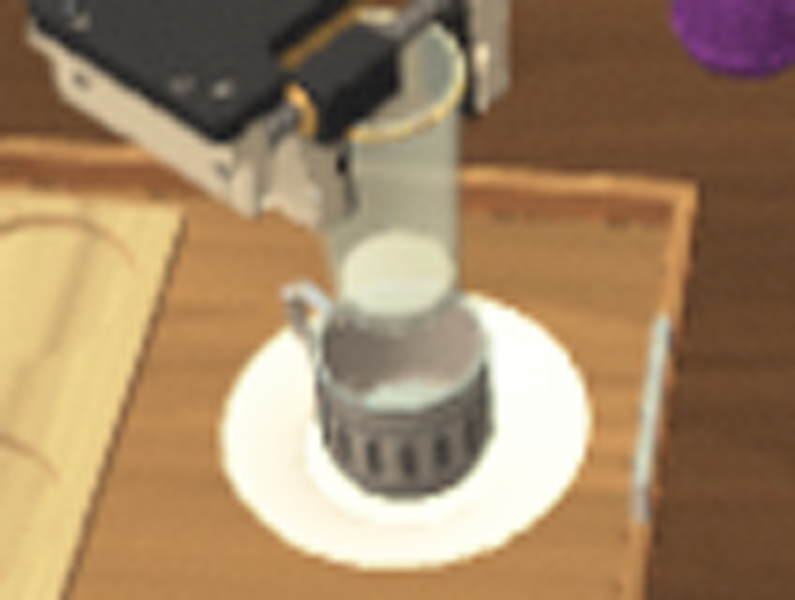

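View pics/j_top.png

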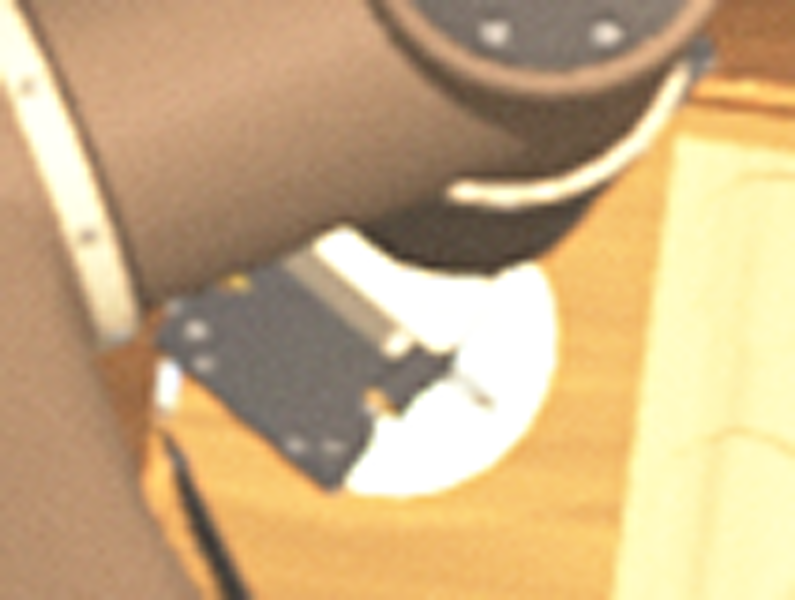

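Run:
```python
from fit import *
for tag,p,zb in(('0',(521.9,303),0),('f',(521.9,303),0)):
    for a,b,r in((2,14,20.7),(20,45,22),(50,60,23.5)):
        P=pts('scene',p,25.5,zb+a,zb+b,tag)
        c,e=circ(P,r,p); print(tag,a,len(P),c.round(1),e.round(1))
for c0,tag in(((587,45),'j'),):
    P=pts('scene',c0,32,30,70,'j'); print(circ(P,28,c0))
```

```text
0 2 43 [519.8 302.8] 0.7
0 20 107 [520.2 302.8] 0.9
0 50 67 [521.5 303.1] 1.3
f 2 43 [520.3 303. ] 0.7
f 20 102 [520.2 302.2] 1.0
f 50 69 [521.2 302.7] 1.4
(array([587.51651235,  44.2723241 ]), np.float64(0.9467984120695156))
```

Emit:
send_rows:
  plan:
    - [[0.003,0.006,0],0,-0.1]
    - [[0.003,0.006,0.03],0,-0.1]
    - [[0.003,0.006,0.07],0,-0.1]
    - [[0.003,0.006,0.11],0,-0.1]
    - [[0.003,0.006,0.15],0,-0.1]
    - [[0.003,0.006,0.18],0,-0.1]
    - [[0.003,0.006,0.21],0,-0.1]
    - [[0.003,0.006,0.24],0,-0.1]
    - [[0.003,0.006,0.26],0,-0.1]
    - [[0.003,0.006,0.27],0,-0.1]

```text
time: 23.8
position: [587.2, 45.2, 79.5]
orientation: [[0.644, 0.765, -0.005], [0.765, -0.644, -0.004], [-0.006, -0.001, -1.0]]
wrist_force: [-0.2, 0.6, -0.6]
gripper_width: 50.3
```

```bash
python3 look.py k 587 45 60 35 scene ; python3 go.py 587.4 45.4 49.4 140
```

```text
scene crop origin u,v 226 233 scale 8.571428571428571
t 23.85 pos [587.1  45.3  79.4] jaw 139.9 F [ 0.  -0.9 -0.4] w 50.6 j [ 23.  18. -19.   0. -53. 116.]
shift [0.003  0.0012 0.1998] turn -0.0021
```

View pics/k_scene.png

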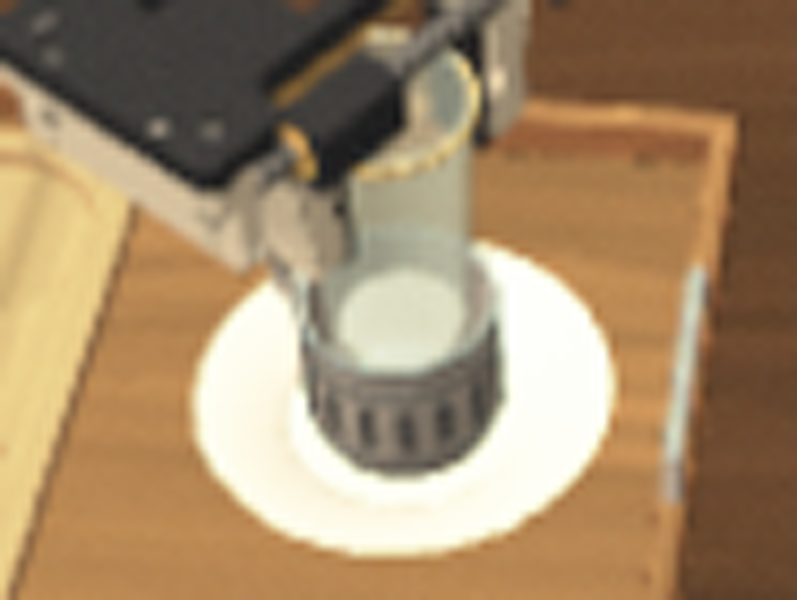

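The glass foot is inside the holder mouth (crop 400,320), with no side force. Continuing down.

Emit:
send_rows:
  plan:
    - [[0.002,0.001,0.02],0,-0.1]
    - [[0.002,0.001,0.05],0,-0.1]
    - [[0.002,0.001,0.08],0,-0.1]
    - [[0.002,0.001,0.105],0,-0.1]
    - [[0.002,0.001,0.13],0,-0.1]
    - [[0.002,0.001,0.15],0,-0.1]
    - [[0.002,0.001,0.165],0,-0.1]
    - [[0.002,0.001,0.175],0,-0.1]
    - [[0.002,0.001,0.182],0,-0.1]
    - [[0.002,0.001,0.186],0,-0.1]

```text
time: 25.1
position: [587.3, 45.3, 51.5]
orientation: [[0.644, 0.765, -0.005], [0.765, -0.644, -0.004], [-0.006, -0.002, -1.0]]
wrist_force: [0.3, 0.1, -1.0]
gripper_width: 50.7
```

```bash
python3 go.py 587.4 45.4 49.4 140
```

```text
t 25.1 pos [587.3  45.3  51.5] jaw 139.9 F [ 0.3  0.1 -1. ] w 50.7 j [ 23.  20. -21.   0. -49. 116.]
shift [ 0.0008 -0.0001  0.0139] turn -0.0021
```

Emit:
send_rows:
  plan:
    - [[0,0,0.003],0,-0.1]
    - [[0,0,0.005],0,-0.1]
    - [[0,0,0.007],0,-0.1]
    - [[0,0,0.009],0,-0.1]
    - [[0,0,0.011],0,-0.1]
    - [[0,0,0.012],0,-0.1]
    - [[0,0,0.013],0,-0.1]
    - [[0,0,0.014],0,-0.1]
    - [[0,0,0.015],0,-0.1]
    - [[0,0,0.016],0,-0.1]

```text
time: 26.35
position: [587.5, 45.4, 49.4]
orientation: [[0.644, 0.765, -0.005], [0.765, -0.644, -0.004], [-0.006, -0.001, -1.0]]
wrist_force: [-1.1, 1.2, 2.5]
gripper_width: 50.6
```

Emit:
send_rows:
  plan:
    - [[0,0,0.001],0,0.05]
    - [[0,0,0.001],0,0.2]
    - [[0,0,0.001],0,0.35]
    - [[0,0,0.001],0,0.55]
    - [[0,0,0.001],0,0.75]
    - [[0,0,0.001],0,0.75]
    - [[0,0,-0.08],0,0.75]
    - [[0,0,-0.22],0,0.75]
    - [[0,0,-0.42],0,0.75]
    - [[0,0,-0.6],0,0.75]

```text
time: 27.6
position: [588.2, 45.7, 141.4]
orientation: [[0.644, 0.765, -0.004], [0.765, -0.644, -0.003], [-0.005, -0.001, -1.0]]
wrist_force: [0.8, 0.7, -0.0]
gripper_width: 76.5
```

```bash
python3 go.py 647 283.3 140 23;python3 go.py 647 283.3 140 203; python3 look.py l 587 45 60 40
```

```text
t 27.6 pos [588.2  45.7 141.4] jaw 139.9 F [ 0.8  0.7 -0. ] w 76.5 j [ 23.  15. -15.   0. -61. 116.]
shift [ 1.4644 -0.7201  0.0024] turn 2.5981
t 27.6 pos [588.2  45.7 141.4] jaw 139.9 F [ 0.8  0.7 -0. ] w 76.5 j [ 23.  15. -15.   0. -61. 116.]
shift [ 1.4644 -0.7201  0.0024] turn -1.4019
scene crop origin u,v 219 228 scale 7.5
top crop origin u,v 305 158 scale 7.5
```

View pics/l_scene.png

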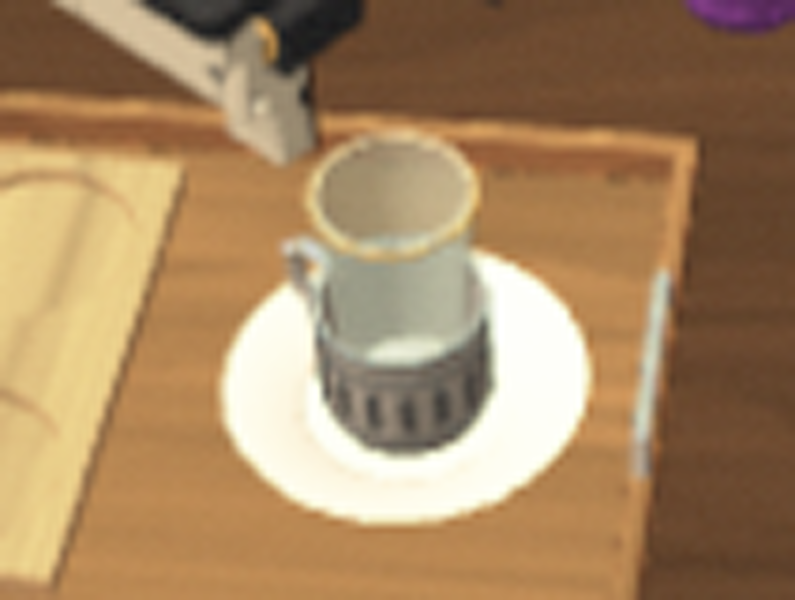

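The glass stands upright in the holder (crop 395,250) and the gripper is clear of it. Now to the jug.

Emit:
send_rows:
  plan:
    - [[0.1,-0.05,0],0.2,1]
    - [[0.25,-0.12,0],0.4,1]
    - [[0.45,-0.22,0],0.6,1]
    - [[0.65,-0.33,0],0.8,1]
    - [[0.85,-0.45,0],1,1]
    - [[1,-0.6,0],1,1]
    - [[1,-0.7,0],1,1]
    - [[1,-0.72,0],1,1]
    - [[1,-0.72,0],1,1]
    - [[1,-0.72,0],1,1]

```text
time: 28.95
position: [604.2, 229.7, 143.7]
orientation: [[0.996, 0.085, 0.002], [0.085, -0.996, -0.002], [0.002, 0.002, -1.0]]
wrist_force: [-0.6, -0.3, -0.1]
gripper_width: 88.0
```

```bash
python3 go.py 647 283.3 140 23
```

```text
t 28.95 pos [604.2 229.7 143.7] jaw 94.9 F [-0.6 -0.3 -0.1] w 88.0 j [ 38.  20.  -7.   0. -63.  57.]
shift [ 0.3145 -0.3316  0.0245] turn 1.5978
```

Emit:
send_rows:
  plan:
    - [[0.08,-0.08,0],0.2,1]
    - [[0.16,-0.16,0],0.4,1]
    - [[0.24,-0.25,0],0.6,1]
    - [[0.3,-0.32,0],0.8,1]
    - [[0.314,-0.332,0],1,1]
    - [[0.314,-0.332,0],1,1]
    - [[0.314,-0.332,0],1,1]
    - [[0.314,-0.332,0],1,1]
    - [[0.314,-0.332,0],1,1]
    - [[0.314,-0.332,0],1,1]

```text
time: 30.2
position: [646.9, 283.3, 143.8]
orientation: [[0.765, -0.644, 0.002], [-0.644, -0.765, -0.002], [0.003, 0.0, -1.0]]
wrist_force: [-0.0, 0.3, 1.5]
gripper_width: 87.4
```

```bash
python3 go.py 647 283.3 2 23
```

```text
t 30.2 pos [646.9 283.3 143.8] jaw 49.9 F [-0.   0.3  1.5] w 87.4 j [ 40.  25.   1.   0. -66.  10.]
shift [-1.800e-03 -5.000e-04  9.451e-01] turn 0.5984
```

Emit:
send_rows:
  plan:
    - [[-0.002,0,0],0.2,1]
    - [[-0.002,0,0],0.4,1]
    - [[-0.002,0,0.05],0.59,1]
    - [[-0.002,0,0.15],0.598,1]
    - [[-0.002,0,0.28],0.598,1]
    - [[-0.002,0,0.4],0.598,1]
    - [[-0.002,0,0.5],0.598,1]
    - [[-0.002,0,0.56],0.598,1]
    - [[-0.002,0,0.58],0.598,1]
    - [[-0.002,0,0.58],0.598,1]

```text
time: 31.45
position: [647.1, 283.5, 57.0]
orientation: [[0.391, -0.92, 0.002], [-0.92, -0.391, -0.002], [0.002, -0.002, -1.0]]
wrist_force: [0.1, -0.2, -0.3]
gripper_width: 87.5
```

```bash
python3 look.py m 647 283 60 40 scene; python3 go.py 647 283.3 2 23
```

```text
scene crop origin u,v 321 246 scale 7.5
t 31.5 pos [647.2 283.6  57.3] jaw 23.0 F [-0.4  0.6  0.1] w 87.7 j [ 40.  29.  -5.   0. -56. -17.]
shift [0.0005 0.0025 0.3689] turn 0.0008
```

View pics/m_scene.png

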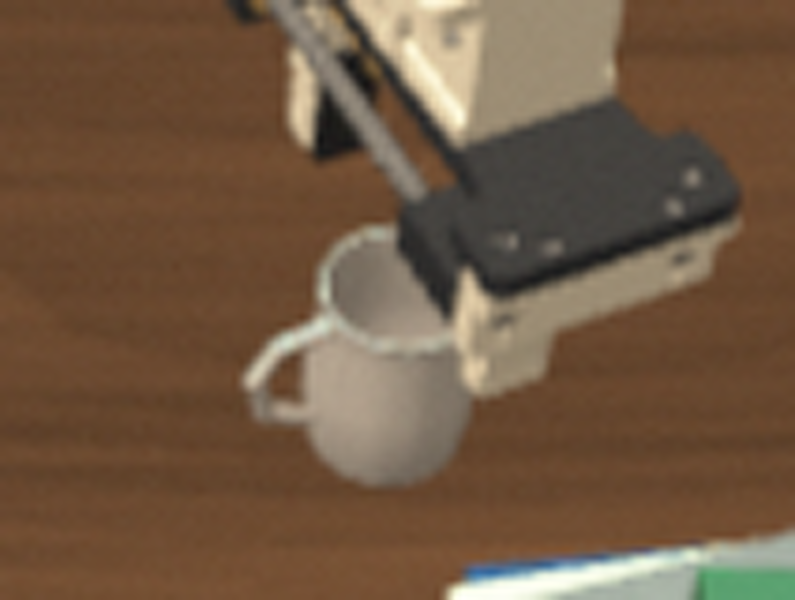

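Emit:
send_rows:
  plan:
    - [[0,0.002,0.1],0,1]
    - [[0,0.002,0.2],0,1]
    - [[0,0.002,0.29],0,1]
    - [[0,0.002,0.35],0,1]
    - [[0,0.002,0.367],0,0.8]
    - [[0,0.002,0.367],0,0.5]
    - [[0,0.002,0.367],0,0.35]
    - [[0,0.002,0.367],0,0.2]
    - [[0,0.002,0.367],0,0.1]
    - [[0,0.002,0.367],0,0]
  newtons: 16

```text
time: 32.75
position: [647.0, 283.3, 2.7]
orientation: [[0.391, -0.92, 0.003], [-0.92, -0.391, -0.001], [0.002, -0.002, -1.0]]
wrist_force: [-2.7, -1.0, 4.8]
gripper_width: 52.9
```

```bash
python3 look.py n 647 283 50 40 scene; python3 go.py 617.4 -100 120 23
```

```text
scene crop origin u,v 320 249 scale 7.5
t 32.8 pos [647.  283.4   2.7] jaw 23.0 F [-3.5 -0.1  5.1] w 53.1 j [ 40.  32.  -7.   0. -50. -17.]
shift [ 2.2768  1.18   -0.7788] turn 0.0008
```

View pics/n_scene.png

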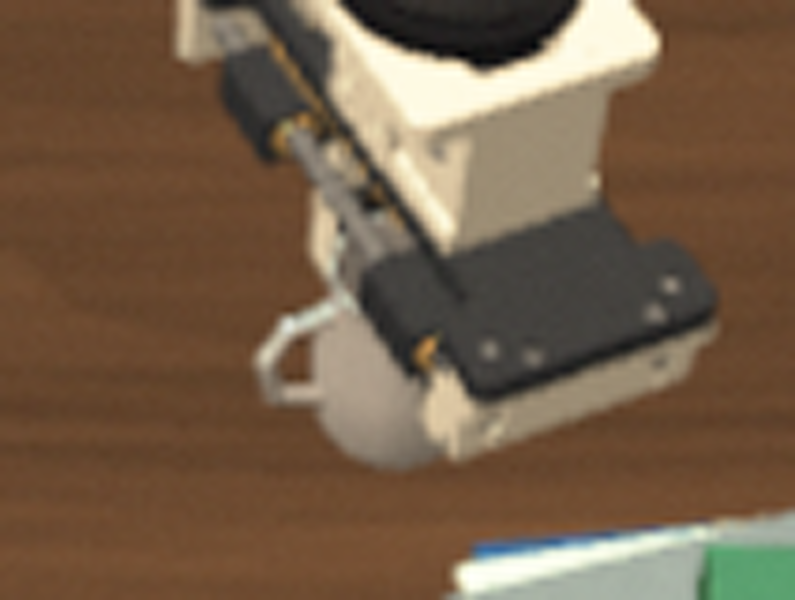

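Emit:
send_rows:
  plan:
    - [[0,0,-0.02],0,-0.1]
    - [[0,0,-0.06],0,-0.1]
    - [[0,0,-0.15],0,-0.1]
    - [[0,0,-0.28],0,-0.1]
    - [[0,0,-0.43],0,-0.1]
    - [[0,0,-0.6],0,-0.1]
    - [[0,0,-0.76],0,-0.1]
    - [[0.03,0.02,-0.9],0,-0.1]
    - [[0.1,0.06,-0.98],0,-0.1]
    - [[0.15,0.08,-0.99],0,-0.1]
  newtons: 18

```text
time: 34.05
position: [644.6, 257.6, 152.9]
orientation: [[0.391, -0.92, 0.004], [-0.92, -0.391, -0.0], [0.002, -0.004, -1.0]]
wrist_force: [0.3, 0.1, -1.5]
gripper_width: 52.5
```

```bash
python3 look.py o 640 260 160 45 scene; python3 go.py 617.4 -100 150 23
```

```text
scene crop origin u,v 308 209 scale 6.666666666666667
t 34.1 pos [644.3 256.6 152.1] jaw 23.0 F [-1.2 -0.8 -1.5] w 52.9 j [ 38.  24.  -0.   0. -66. -15.]
shift [2.1183 1.0935 0.0154] turn -0.0002
```

View pics/o_scene.png

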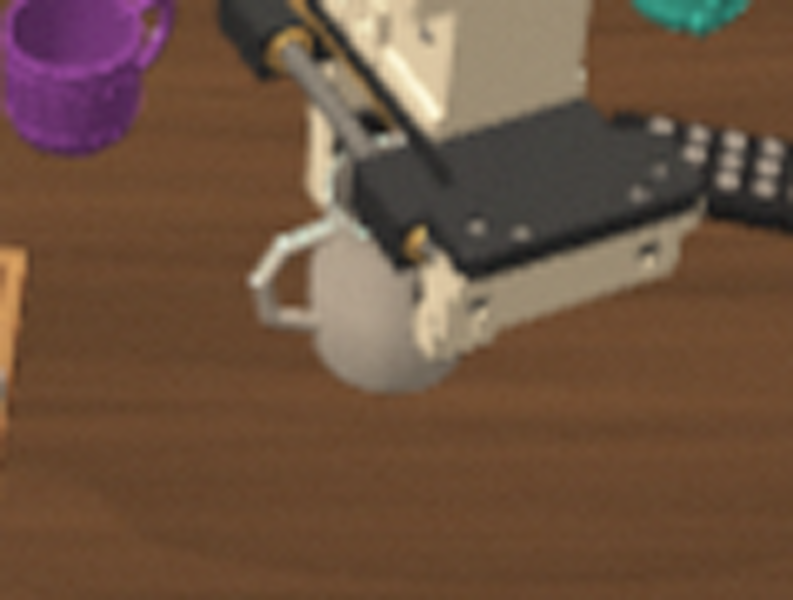

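Emit:
send_rows:
  plan:
    - [[0.05,0.03,0],0,-0.1]
    - [[0.15,0.08,0],0,-0.1]
    - [[0.28,0.14,0],0,-0.1]
    - [[0.41,0.21,0],0,-0.1]
    - [[0.54,0.28,0],0,-0.1]
    - [[0.67,0.35,0],0,-0.1]
    - [[0.8,0.41,0],0,-0.1]
    - [[0.9,0.46,0],0,-0.1]
    - [[0.97,0.5,0],0,-0.1]
    - [[1,0.52,0],0,-0.1]

```text
time: 35.35
position: [631.0, 87.3, 152.1]
orientation: [[0.39, -0.921, 0.003], [-0.921, -0.39, -0.001], [0.002, -0.003, -1.0]]
wrist_force: [-0.7, 0.5, -1.4]
gripper_width: 52.8
```

Emit:
send_rows:
  plan:
    - [[0.1,0.05,0],0,-0.1]
    - [[0.22,0.11,0],0,-0.1]
    - [[0.35,0.18,0],0,-0.1]
    - [[0.48,0.24,0],0,-0.1]
    - [[0.6,0.31,0],0,-0.1]
    - [[0.72,0.37,0],0,-0.1]
    - [[0.83,0.43,0],0,-0.1]
    - [[0.92,0.48,0],0,-0.1]
    - [[0.98,0.51,0],0,-0.1]
    - [[1,0.52,0],0,-0.1]

```text
time: 36.6
position: [617.7, -81.8, 152.3]
orientation: [[0.39, -0.921, 0.003], [-0.921, -0.39, -0.001], [0.002, -0.003, -1.0]]
wrist_force: [-0.5, 0.4, -0.7]
gripper_width: 52.8
```

```bash
python3 go.py 617.4 -100 70 23
```

```text
t 36.6 pos [617.7 -81.8 152.3] jaw 22.9 F [-0.5  0.4 -0.7] w 52.8 j [ 10.  17. -10.   0. -63.  12.]
shift [0.1099 0.0506 0.5484] turn -0.0015
```

Emit:
send_rows:
  plan:
    - [[0.05,0.025,0],0,-0.1]
    - [[0.09,0.045,0.03],0,-0.1]
    - [[0.11,0.051,0.1],0,-0.1]
    - [[0.11,0.051,0.2],0,-0.1]
    - [[0.11,0.051,0.32],0,-0.1]
    - [[0.11,0.051,0.43],0,-0.1]
    - [[0.11,0.051,0.53],0,-0.1]
    - [[0.11,0.051,0.61],0,-0.1]
    - [[0.11,0.051,0.66],0,-0.1]
    - [[0.11,0.051,0.68],0,-0.1]

```text
time: 37.85
position: [617.4, -100.1, 49.9]
orientation: [[0.39, -0.921, 0.003], [-0.921, -0.39, -0.001], [0.002, -0.002, -1.0]]
wrist_force: [0.0, 0.3, -1.0]
gripper_width: 52.7
```

```bash
python3 look.py q 600 -95 40 40 ; python3 go.py 617.4 -100 15.7 23
python3 - <<'E'
from fit import *
p=manip.get_obs()['position']
for tag,c,zb in(('0',np.array((647.,283.3)),0),('q',p[:2],p[2]-2.7)):
    P=pts('scene',c,29,zb+4,zb+32,tag); cc,e=circ(P,26.5,c); print(tag,len(P),(cc-c).round(1),e.round(1),P[:,2].min().round(1)-zb)
E
```

```text
scene crop origin u,v 161 238 scale 7.5
top crop origin u,v 355 156 scale 7.5
t 37.95 pos [ 617.5 -100.1   50.2] jaw 22.9 F [-0.2 -0.8 -1.9] w 52.8 j [  9.  23. -16.   0. -50.  14.]
shift [-0.0011  0.0009  0.2302] turn -0.0015
0 201 [ 0.1 -0.8] 1.1 4.0
q 69 [ 0.6 -0.1] 0.6 4.473730919445806
```

View pics/q_scene.png

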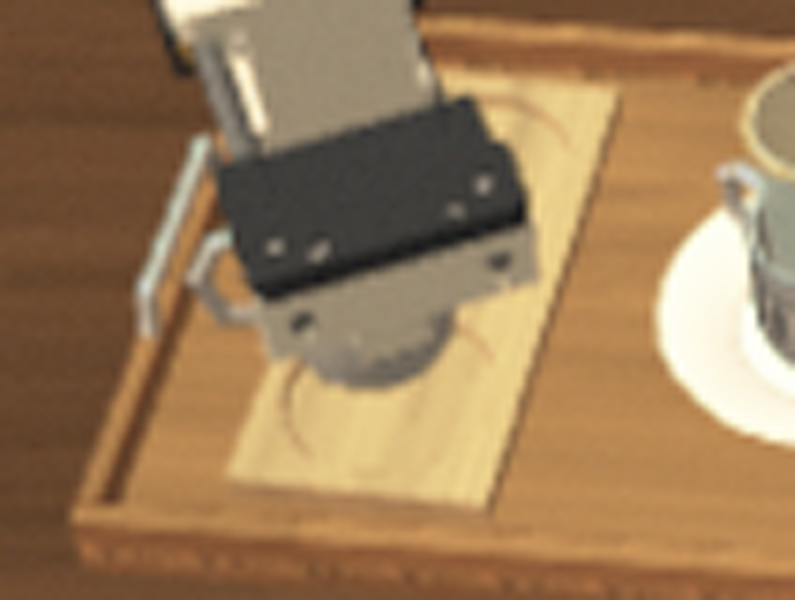

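View pics/q_top.png

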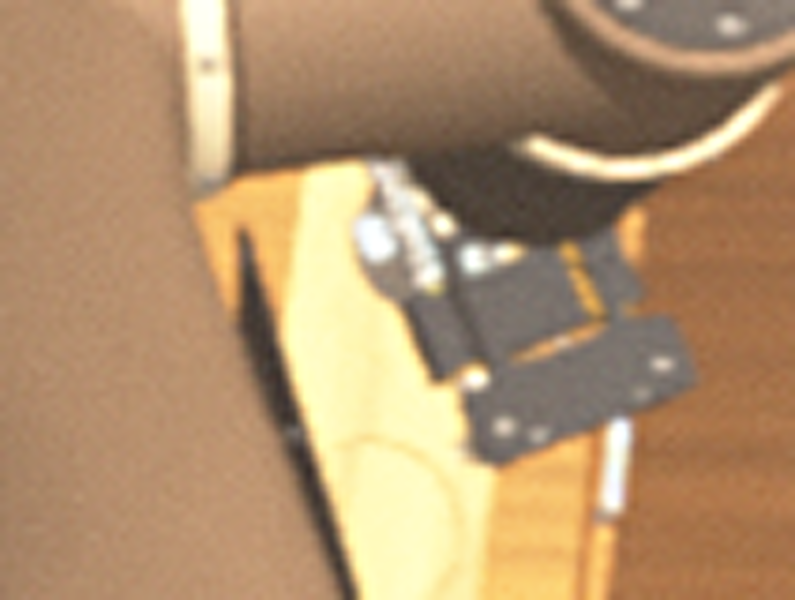

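Emit:
send_rows:
  plan:
    - [[-0.001,0,0.03],0,-0.1]
    - [[-0.001,0,0.07],0,-0.1]
    - [[-0.001,0,0.11],0,-0.1]
    - [[-0.001,0,0.145],0,-0.1]
    - [[-0.001,0,0.175],0,-0.1]
    - [[-0.001,0,0.195],0,-0.1]
    - [[-0.001,0,0.205],0,-0.1]
    - [[-0.001,0,0.212],0,-0.1]
    - [[-0.001,0,0.217],0,-0.1]
    - [[-0.001,0,0.219],0,-0.1]

```text
time: 39.2
position: [617.6, -100.0, 17.5]
orientation: [[0.39, -0.921, 0.003], [-0.921, -0.39, -0.001], [0.002, -0.003, -1.0]]
wrist_force: [-0.1, -0.4, -1.1]
gripper_width: 53.0
```

Emit:
send_rows:
  plan:
    - [[0,0,0.001],0,-0.1]
    - [[0,0,0.002],0,-0.1]
    - [[0,0,0.003],0,-0.1]
    - [[0,0,0.004],0,-0.1]
    - [[0,0,0.005],0,-0.1]
    - [[0,0,0.006],0,-0.1]
    - [[0,0,0.007],0,-0.1]
    - [[0,0,0.008],0,-0.1]
    - [[0,0,0.009],0,-0.1]
    - [[0,0,0.01],0,-0.1]

```text
time: 40.45
position: [617.6, -100.0, 16.0]
orientation: [[0.39, -0.921, 0.003], [-0.921, -0.39, -0.001], [0.002, -0.003, -1.0]]
wrist_force: [0.3, -0.7, -1.7]
gripper_width: 52.6
```

Emit:
send_rows:
  plan:
    - [[0,0,0.001],0,-0.1]
    - [[0,0,0.002],0,-0.1]
    - [[0,0,0.003],0,-0.1]
    - [[0,0,0.004],0,-0.1]
    - [[0,0,0.005],0,-0.1]
    - [[0,0,0.005],0,-0.1]
    - [[0,0,0.006],0,-0.1]
    - [[0,0,0.006],0,-0.1]
    - [[0,0,0.007],0,-0.1]
    - [[0,0,0.007],0,-0.1]

```text
time: 41.7
position: [617.7, -99.9, 15.7]
orientation: [[0.39, -0.921, 0.004], [-0.921, -0.39, -0.001], [0.002, -0.003, -1.0]]
wrist_force: [-2.2, 1.2, 7.7]
gripper_width: 52.7
```

Emit:
send_rows:
  plan:
    - [[0,0,-0.001],0,0.1]
    - [[0,0,-0.001],0,0.3]
    - [[0,0,-0.001],0,0.5]
    - [[0,0,-0.001],0,0.7]
    - [[0,0,-0.001],0,0.85]
    - [[0,0,-0.02],0,0.85]
    - [[0,0,-0.12],0,0.85]
    - [[0,0,-0.3],0,0.85]
    - [[0,0,-0.5],0,0.85]
    - [[0,0,-0.7],0,0.85]

```text
time: 42.95
position: [617.5, -99.9, 122.9]
orientation: [[0.39, -0.921, 0.005], [-0.921, -0.39, -0.001], [0.003, -0.004, -1.0]]
wrist_force: [0.2, 0.2, 0.7]
gripper_width: 81.0
```

```bash
python3 look.py r 600 -95 40 40 scene; python3 go.py 653 -284 120 82.4
python3 - <<'E'
from fit import *
# sugar rim from scene, bands
for cam in('scene','top'):
  for a,b in((30,54),(44,56)):
    c=np.array((653.,-283))
    for _ in range(4):
        P=pts(cam,c,33,a,b,'0'); r=np.hypot(*(P[:,:2]-c).T); P=P[r>24]; c,e=circ(P,28,c)
    print(cam,a,len(P),c.round(1),e.round(1))
E
```

```text
scene crop origin u,v 161 238 scale 7.5
t 43.0 pos [ 619.9 -100.1  127.6] jaw 23.0 F [ 1.6 -0.2  4.5] w 81.2 j [  9.  19. -12.   0. -59.  14.]
shift [1.2142 0.2768 0.0552] turn -1.3198
scene 30 266 [ 652.9 -283.9] 1.3
scene 44 164 [ 653.4 -283.6] 1.6
top 30 113 [ 655.2 -281.6] 1.5
top 44 79 [ 654.7 -281.6] 1.7
```

View pics/r_scene.png

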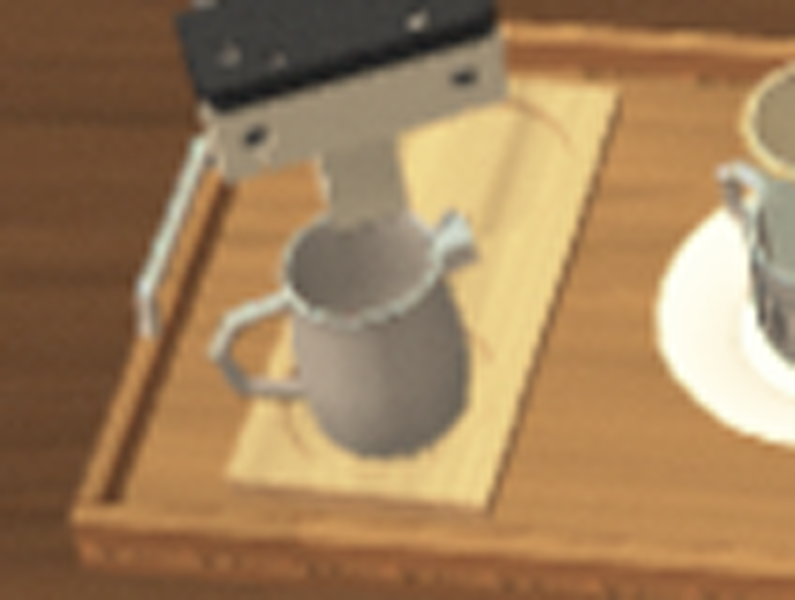

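The jug stands upright in the near recess, at crop (380,330). Next is the sugar pot, at about (654,−283).

Emit:
send_rows:
  plan:
    - [[0.1,0.03,0],-0.2,1]
    - [[0.25,0.06,0],-0.4,1]
    - [[0.45,0.1,0],-0.6,1]
    - [[0.65,0.15,0],-0.8,1]
    - [[0.85,0.2,0],-1,1]
    - [[1,0.25,0],-1,1]
    - [[1,0.277,0],-1,1]
    - [[1,0.277,0],-1,1]
    - [[1,0.277,0],-1,1]
    - [[1,0.277,0],-1,1]

```text
time: 44.25
position: [640.5, -253.7, 128.3]
orientation: [[0.927, -0.374, 0.011], [-0.374, -0.927, -0.002], [0.011, -0.003, -1.0]]
wrist_force: [-0.2, 0.1, -0.6]
gripper_width: 87.2
```

```bash
python3 go.py 653.8 -282.8 60 82.4
```

```text
t 44.25 pos [ 640.5 -253.7  128.3] jaw 68.0 F [-0.2  0.1 -0.6] w 87.2 j [ -5.  24.  -3.   0. -62.  73.]
shift [0.1499 0.1481 0.4566] turn -0.3194
```

Emit:
send_rows:
  plan:
    - [[0.05,0.05,0],-0.15,1]
    - [[0.11,0.11,0],-0.3,1]
    - [[0.145,0.145,0],-0.319,1]
    - [[0.15,0.148,0.05],-0.319,1]
    - [[0.15,0.148,0.14],-0.319,1]
    - [[0.15,0.148,0.25],-0.319,1]
    - [[0.15,0.148,0.35],-0.319,1]
    - [[0.15,0.148,0.42],-0.319,1]
    - [[0.15,0.148,0.45],-0.319,1]
    - [[0.15,0.148,0.455],-0.319,1]

```text
time: 45.5
position: [653.9, -282.9, 60.1]
orientation: [[0.991, -0.133, 0.011], [-0.133, -0.991, -0.002], [0.011, 0.0, -1.0]]
wrist_force: [0.4, -0.1, 0.4]
gripper_width: 87.6
```

```bash
python3 look.py s 650 -283 50 40; python3 go.py 653.8 -282.8 3 82.4; python3 -c "
from workcell import manip
print(manip.get_obs()['orientation'].round(4))"
```

```text
scene crop origin u,v 76 252 scale 7.5
top crop origin u,v 423 139 scale 7.5
t 45.6 pos [ 654.2 -282.9   60.7] jaw 82.4 F [ 0.  -0.5 -0.5] w 87.5 j [ -8.  29.  -4.   0. -56.  90.]
shift [-0.0072 -0.0004  0.3845] turn -0.0002
[[ 9.911e-01 -1.324e-01  1.200e-02]
 [-1.324e-01 -9.912e-01 -1.900e-03]
 [ 1.220e-02  2.000e-04 -9.999e-01]]
```

View pics/s_scene.png

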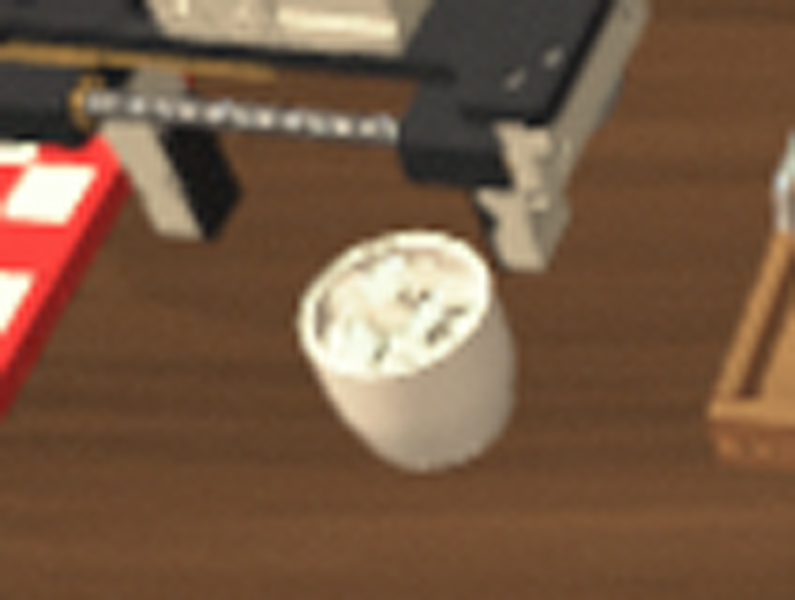

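Emit:
send_rows:
  plan:
    - [[0,0,0.1],0,1]
    - [[-0.002,0,0.2],0,1]
    - [[-0.004,0,0.3],0,1]
    - [[-0.006,0,0.37],0,1]
    - [[-0.007,0,0.384],0,0.8]
    - [[-0.007,0,0.384],0,0.55]
    - [[-0.007,0,0.384],0,0.4]
    - [[-0.007,0,0.384],0,0.25]
    - [[-0.007,0,0.384],0,0.1]
    - [[-0.007,0,0.384],0,0]
  newtons: 18

```text
time: 46.85
position: [654.2, -283.2, 3.8]
orientation: [[0.991, -0.132, 0.013], [-0.132, -0.991, -0.002], [0.013, 0.001, -1.0]]
wrist_force: [0.1, -0.8, 3.5]
gripper_width: 55.2
```

```bash
python3 look.py t 650 -283 50 40 scene; python3 go.py 518.2 -86.8 120 82.4
```

```text
scene crop origin u,v 76 252 scale 7.5
t 46.9 pos [ 654.2 -283.2    3.8] jaw 82.4 F [ 0.3 -1.7  3.5] w 55.3 j [ -8.  32.  -7.   0. -50.  90.]
shift [-1.0619 -1.1775 -0.7896] turn -0.0002
```

View pics/t_scene.png

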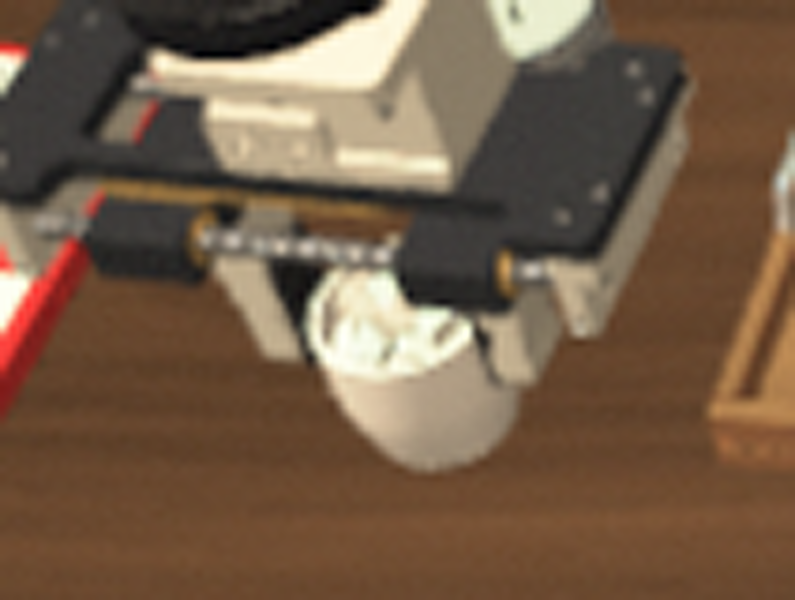

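Emit:
send_rows:
  plan:
    - [[0,0,-0.02],0,-0.1]
    - [[0,0,-0.06],0,-0.1]
    - [[0,0,-0.15],0,-0.1]
    - [[0,0,-0.28],0,-0.1]
    - [[0,0,-0.43],0,-0.1]
    - [[0,-0.02,-0.58],0,-0.1]
    - [[-0.06,-0.08,-0.7],0,-0.1]
    - [[-0.14,-0.16,-0.77],0,-0.1]
    - [[-0.2,-0.22,-0.79],0,-0.1]
    - [[-0.22,-0.25,-0.79],0,-0.1]
  newtons: 20

```text
time: 48.15
position: [624.1, -240.3, 121.9]
orientation: [[0.991, -0.132, 0.013], [-0.132, -0.991, -0.002], [0.013, 0.0, -1.0]]
wrist_force: [0.0, 0.3, -1.8]
gripper_width: 55.2
```

```bash
python3 look.py u 630 -245 100 45 scene; python3 go.py 518.2 -86.8 120 82.4
```

```text
scene crop origin u,v 83 226 scale 6.666666666666667
t 48.2 pos [ 624.1 -240.1  121.6] jaw 82.4 F [-1.3  0.6 -1.8] w 55.1 j [ -4.  22.  -7.   0. -60.  87.]
shift [-8.344e-01 -9.200e-01 -4.000e-04] turn 0.0008
```

View pics/u_scene.png

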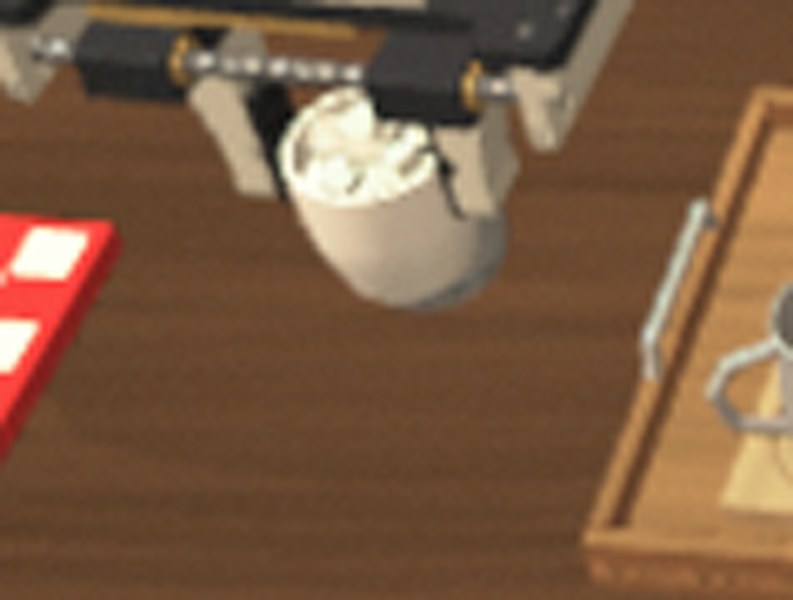

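Emit:
send_rows:
  plan:
    - [[-0.05,-0.05,0],0,-0.1]
    - [[-0.14,-0.15,0],0,-0.1]
    - [[-0.26,-0.28,0],0,-0.1]
    - [[-0.4,-0.43,0],0,-0.1]
    - [[-0.53,-0.58,0],0,-0.1]
    - [[-0.65,-0.71,0],0,-0.1]
    - [[-0.75,-0.82,0],0,-0.1]
    - [[-0.81,-0.89,0],0,-0.1]
    - [[-0.834,-0.92,0.02],0,-0.1]
    - [[-0.834,-0.92,0.04],0,-0.1]

```text
time: 49.45
position: [518.4, -86.8, 113.7]
orientation: [[0.991, -0.131, 0.012], [-0.131, -0.991, -0.002], [0.013, 0.0, -1.0]]
wrist_force: [-0.2, 0.8, -1.8]
gripper_width: 55.2
```

```bash
python3 go.py 518.2 -86.8 55 82.4; python3 look.py v 540 -90 60 45
```

```text
t 49.45 pos [518.4 -86.8 113.7] jaw 82.5 F [-0.2  0.8 -1.8] w 55.2 j [ 12.  10. -25.   0. -54.  70.]
shift [-6.500e-03  2.000e-04  3.912e-01] turn 0.0012
scene crop origin u,v 159 209 scale 6.666666666666667
top crop origin u,v 348 171 scale 6.666666666666667
```

View pics/v_scene.png

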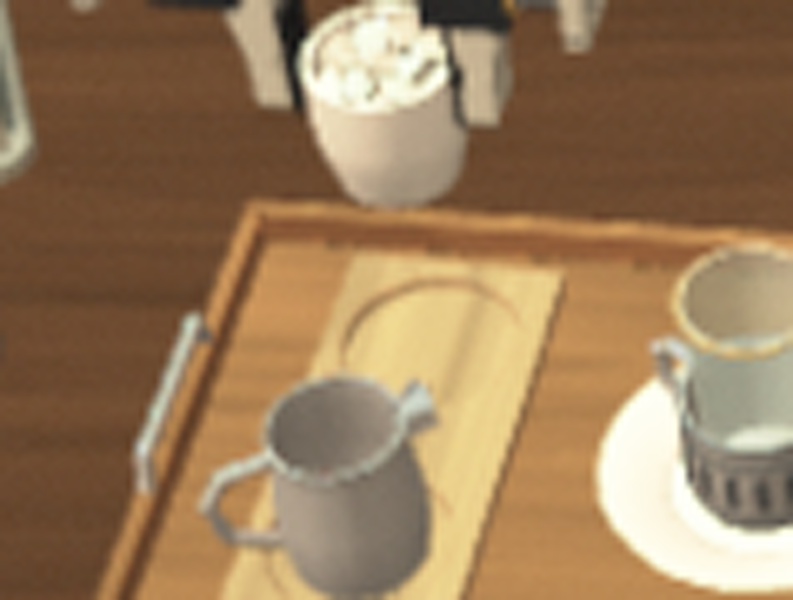

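Run:
```python
from fit import *
p=manip.get_obs()['position']; zb=p[2]-3.8
P=pts('scene',p,33,zb+30,zb+54,'v');r=np.hypot(*(P[:,:2]-p[:2]).T);P=P[r>24]
P=P[abs(P[:,1]-p[1])<22]
c,e=circ(P,28,p[:2]);print('pot',len(P),c.round(1),e.round(1))
P=pts('scene',p,30,zb-10,zb+60,'v');print(np.percentile(P[:,2],[0,1,5]).round(1),zb)
im=np.load('scenev.npz')['p'][:,:,::-1].copy(); im=cv2.resize(im[209:299,159:278],None,fx=6.666,fy=6.666,interpolation=cv2.INTER_CUBIC)
for cc in((518.2,-86.8),(617.4,-100)):
  for t in np.linspace(0,6.28,60):
    q=(px('scene',(cc[0]+34*np.cos(t),cc[1]+34*np.sin(t),18))-[159,209])*6.666+3
    cv2.circle(im,tuple(int(x) for x in q),2,(0,0,255),-1)
cv2.imwrite('pics/v_ov.png',im)
```

```text
pot 169 [517.4 -85.6] 1.0
[107.7 109.4 115.3] 109.51498331239762
```

View pics/v_ov.png

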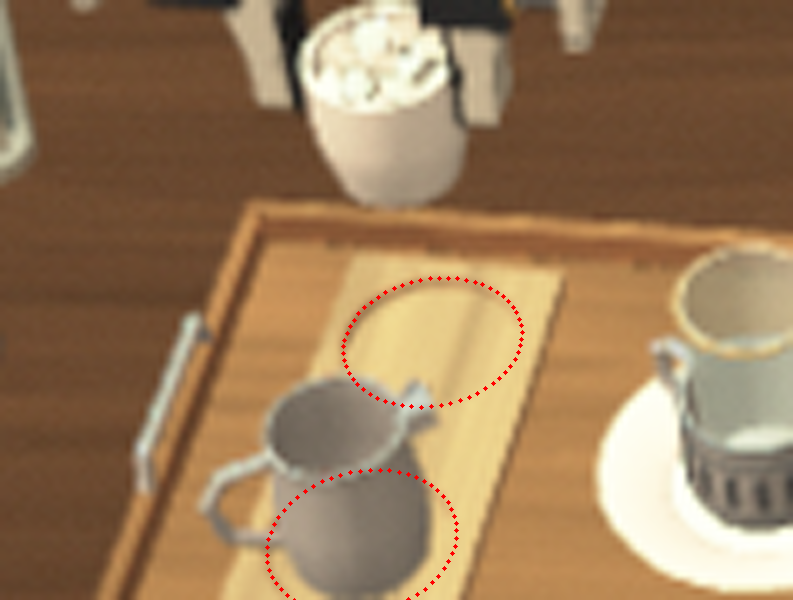

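Emit:
send_rows:
  plan:
    - [[0,0,0.05],0,-0.1]
    - [[-0.002,0,0.13],0,-0.1]
    - [[-0.003,0,0.22],0,-0.1]
    - [[-0.005,0,0.32],0,-0.1]
    - [[-0.006,0,0.42],0,-0.1]
    - [[-0.007,0,0.5],0,-0.1]
    - [[-0.008,0,0.56],0,-0.1]
    - [[-0.009,0,0.6],0,-0.1]
    - [[-0.0095,0,0.622],0,-0.1]
    - [[-0.0095,0,0.63],0,-0.1]

```text
time: 50.8
position: [518.2, -87.2, 18.9]
orientation: [[0.991, -0.132, 0.012], [-0.132, -0.991, -0.002], [0.012, 0.001, -1.0]]
wrist_force: [-0.5, -0.4, -1.2]
gripper_width: 55.1
```

```bash
python3 go.py 518.2 -86.8 16.8 82.4; python3 look.py x 540 -90 30 40 scene
```

```text
t 50.8 pos [518.2 -87.2  18.9] jaw 82.4 F [-0.5 -0.4 -1.2] w 55.1 j [ 12.  17. -32.   0. -41.  70.]
shift [-0.0003 -0.0024  0.0139] turn 0.0006
scene crop origin u,v 167 222 scale 7.5
```

View pics/x_scene.png

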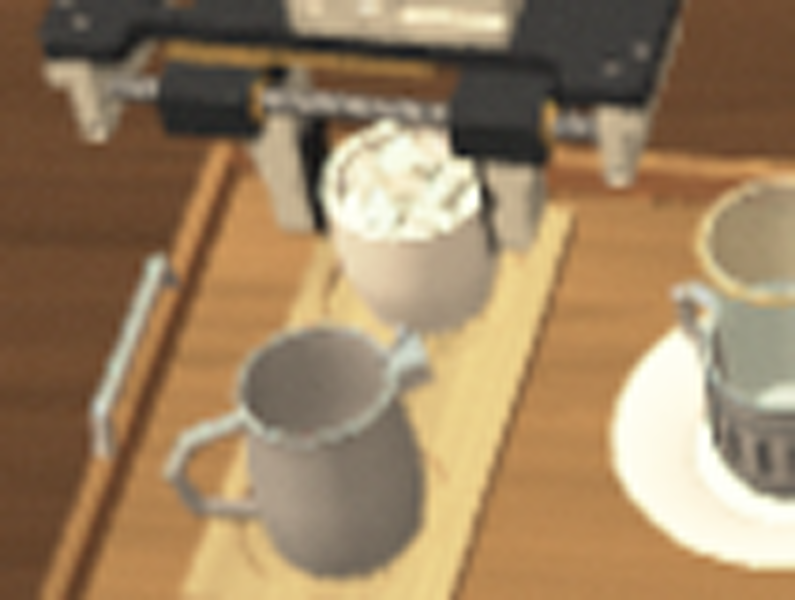

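The pot is just above the far recess, at crop (415,300). Creeping down to contact.

Emit:
send_rows:
  plan:
    - [[0,0,0.003],0,-0.1]
    - [[0,0,0.005],0,-0.1]
    - [[0,0,0.007],0,-0.1]
    - [[0,0,0.009],0,-0.1]
    - [[0,0,0.01],0,-0.1]
    - [[0,0,0.011],0,-0.1]
    - [[0,0,0.012],0,-0.1]
    - [[0,0,0.013],0,-0.1]
    - [[0,0,0.0135],0,-0.1]
    - [[0,0,0.014],0,-0.1]

```text
time: 52.1
position: [518.2, -87.2, 16.8]
orientation: [[0.991, -0.132, 0.012], [-0.132, -0.991, -0.002], [0.012, 0.001, -1.0]]
wrist_force: [-0.5, -0.1, -0.9]
gripper_width: 55.0
```

Emit:
send_rows:
  plan:
    - [[0,0,0.001],0,-0.1]
    - [[0,0,0.002],0,-0.1]
    - [[0,0,0.003],0,-0.1]
    - [[0,0,0.004],0,-0.1]
    - [[0,0,0.005],0,-0.1]
    - [[0,0,0.006],0,-0.1]
    - [[0,0,0.006],0,-0.1]
    - [[0,0,0.007],0,-0.1]
    - [[0,0,0.007],0,-0.1]
    - [[0,0,0.007],0,-0.1]

```text
time: 53.35
position: [518.3, -87.2, 16.7]
orientation: [[0.991, -0.132, 0.012], [-0.132, -0.991, -0.002], [0.013, 0.001, -1.0]]
wrist_force: [-4.7, 1.0, 11.4]
gripper_width: 55.3
```

Emit:
send_rows:
  plan:
    - [[0,0,-0.004],0,-0.1]
    - [[0,0,-0.004],0,0.2]
    - [[0,0,-0.004],0,0.4]
    - [[0,0,-0.004],0,0.6]
    - [[0,0,-0.004],0,0.75]
    - [[0,0,-0.03],0,0.75]
    - [[0,0,-0.14],0,0.75]
    - [[0.003,0,-0.32],0,0.75]
    - [[0.006,0,-0.52],0,0.75]
    - [[0.009,0,-0.72],0,0.75]

```text
time: 54.6
position: [518.2, -87.2, 126.0]
orientation: [[0.991, -0.132, 0.013], [-0.132, -0.991, -0.002], [0.013, 0.001, -1.0]]
wrist_force: [0.1, -1.1, -0.9]
gripper_width: 76.9
```

Emit:
send_rows:
  plan:
    - [[0,0,-0.2],0,0.75]
    - [[-0.1,0.1,-0.3],0,0.75]
    - [[-0.2,0.3,-0.4],0,0.75]
    - [[-0.2,0.5,-0.4],0,0.75]
    - [[-0.2,0.7,-0.4],0,0.75]
    - [[-0.2,0.85,-0.4],0,0.75]
    - [[-0.2,1,-0.4],0,0.75]
    - [[-0.2,1,-0.4],0,0.75]
    - [[-0.2,1,-0.4],0,0.75]
    - [[-0.2,1,-0.4],0,0.75]

```text
time: 55.85
position: [467.8, -231.2, 185.6]
orientation: [[0.991, -0.131, 0.013], [-0.131, -0.991, -0.002], [0.013, 0.0, -1.0]]
wrist_force: [-0.2, 0.6, -0.4]
gripper_width: 76.9
```

```bash
python3 go.py 518.2 -86.8 140 82.4; python3 look.py y 570 -30 20 70
python3 - <<'E'
from plane import *
for cam in('scene','top'):
    for n,c,r,R,a,b in(('jug',(617.4,-100),26.5,29,20,48),('sugar',(518.2,-86.8),28,32,45,68),('holder',(587,45),28,32,30,60),('glass',(587,45),25.5,30,90,115),('candle',(519.5,-282),28.5,32,10,47),('pencil',(394,-288),25,32,70,97),('plant',(382,300),28,32,32,52)):
        c=np.array(c,float);e=9
        for _ in range(3):
            P=pts(cam,c,R,a,b,'y'); P=P[np.hypot(*(P[:,:2]-c).T)>19]
            if len(P)>8:c,e=circ(P,r,c)
        print(cam,n,len(P),c.round(1),round(e,1),np.percentile(pts(cam,c,30,0,150,'y')[:,2],98).round(0))
E
```

```text
t 55.85 pos [ 467.8 -231.2  185.6] jaw 82.5 F [-0.2  0.6 -0.4] w 76.9 j [ -5.   6. -20.   0. -63.  87.]
shift [ 0.2031 -0.9988  0.3064] turn 0.0017
scene crop origin u,v 150 204 scale 4.285714285714286
top crop origin u,v 291 137 scale 4.285714285714286
scene jug 229 [619.3 -99.6] 1.0 81.0
scene sugar 257 [517.3 -86.1] 1.6 73.0
scene holder 243 [586.7  44.1] 1.0 111.0
scene glass 287 [587.2  44.6] 1.4 111.0
scene candle 370 [ 519. -283.] 1.5 49.0
scene pencil 193 [ 392.6 -289.1] 1.3 125.0
scene plant 134 [381.  299.7] 1.3 75.0Traceback (most recent call last):
  File "<stdin>", line 8, in <module>
    return _quantile_unchecked(
        a, q, axis, out, overwrite_input, method, keepdims, weights)
    return _ureduce(a,
                    func=_quantile_ureduce_func,
    ...<5 lines>...
                    overwrite_input=overwrite_input,
                    method=method)
    r = func(a, **kwargs)
    result = _quantile(arr,
                       quantiles=q,
    ...<2 lines>...
                       out=out,
                       weights=wgt)
    slices_having_nans = np.isnan(arr[-1, ...])
                                  ~~~^^^^^^^^^
IndexError: index -1 is out of bounds for axis 0 with size 0
```

View pics/y_scene.png

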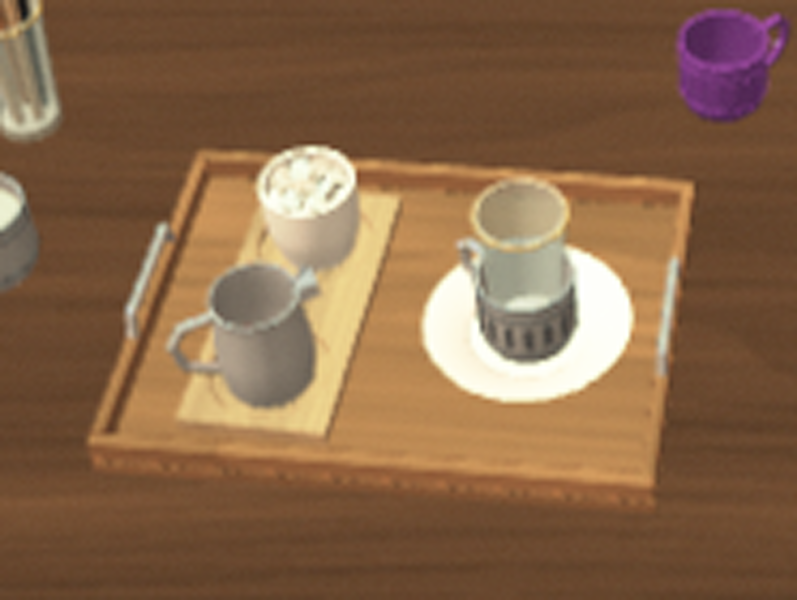

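View pics/y_top.png

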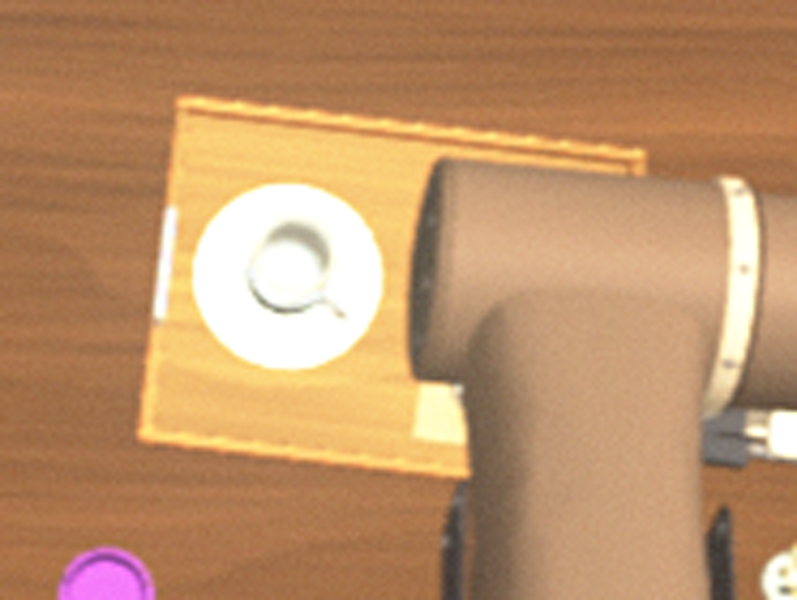

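```bash
python3 -c "
from workcell import manip
print(manip.job_done(), manip.get_obs()['time'])"
```

```text
the job is handed in; nothing more can be done
the job is handed in; nothing more can be done
```

The job is done and handed in at about 56 s of the 122 s allowed. I set the glass holder in the middle of the saucer and let go of it, then stood the tea glass in it. After that I stood the milk jug in the near recess of the stand and the sugar pot in the far one.

**Final checks (scene camera, arm clear of everything):**
- **Placement:** all four things look upright. The holder and glass are within about 1 mm of the saucer's centre. The jug and the sugar pot are within about 2 mm of the recess centres, measured against where I found the stand at the start. Their tops are at 111, 81 and 73 mm (glass, jug, pot), which fits them being fully seated.
- **Saucer and stand:** both look flat on the tray.
- **Look-alikes:** the candle cup, pencil glass and succulent are within about 1 mm of where they started.
- **Forces:** each thing was lowered slowly until it touched. The highest wrist force read after a move was about 12 N, when the sugar pot was set down.

**What disagreed or failed:**
- **Finger heights:** the finger tips in the pictures sat about 30 mm above the reported tool point. I chose grasp heights from the images, so the grips were nearer the rims than I first planned.
- **Top camera:** it read heights about 4 mm high. In the last view the arm hid the stand from it and my script stopped there, so the jug and sugar pot were finally checked from the scene camera only.

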